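# Locating pin into a turbine ring segment

## Robot

A 6-joint arm with a two-finger parallel gripper is mounted at the origin on the work surface. World frame = base frame: x ahead of the robot, y to its left, z up, the work surface at z = 0. Lengths are in m, angles in degrees, forces in N, time in s.
With the tool pointing down it reaches from about 0.275 to 0.725 m from the base axis. Payload 15.9 kg.
Tool frame: the origin (TCP) lies on the centre line of the jaws, within the pads' length; the fingertips stand 8 mm ahead of it and the grasp point (between the pads) lies 11 mm behind it; z points along the fingers, x is the direction in which the jaws open and shut, and the axes are right-handed (so a half turn about z gives the same grasp; the last joint's range is limited). The gripper opens to 85 mm and grips with 20 to 120 N. Pads are 22 mm wide; open, the fingers measure 114 mm over their backs; the gripper's body (76 mm by 85 mm) begins 54 mm behind the grasp point. The pads swing forward as they close: fully open they stand 13 mm farther back than shut.
Start: joints at [-66.52, 12.198, -1.971, 75.831, 0, 90], TCP at [0.199, -0.459, 0.239] pointing down, gripper open.
Joint ranges: [-170.91, 170.91], [-42.67, 98.43], [-65.05, 77.54], [-120.47, 116.71], [-90, 82.35], [-180, 180]. Speed limits (degrees/s): [108.29, 108.29, 136.94, 147.25, 180, 180].

## Interface

Orientations are given as [roll, pitch, yaw] about the fixed x, y, z axes, in that order (R = Rz(yaw) Ry(pitch) Rx(roll)).
In Python, from rig import ctrl gives the robot as it stands. The module is installed in compiled form; this text tells all that it offers.
- The arm moves only by the tool arm_command, never from a script. Its argument "targets" is a list of rows, each a list of 7 numbers: the turn, a rotation vector about the tool's x, y, z in degrees, then the shift along the tool's x, y, z in cm, then the finger opening in cm, from 0 to 8.54. In form: [[wx, wy, wz, x, y, z, gripper], ...]. A call has 1 to 10 rows; each row shifts and turns the commanded pose from where the row before left it, along the tool's axes as they then stand; what a row does not reach is not made up. A row lasts 1/8 s, in which the tool goes at most 62.5 mm and 10.7 degrees, less where a joint would pass 70% of its speed; a pose out of reach is approached as far as the arm can. A call with a gripper value outside its range is refused whole. The fingers move at their own pace and stop on an object; the grip force is fixed at half the most. Time passes only in rows, so rows that do not move let the fingers close. It gives the time, the measured TCP pose, the force and the opening at its end, in the units of the state.
- ctrl.get_obs(): the state, without advancing time (a new reading comes with each control period).
- ctrl.read_camera(name): name is "scene" or "side" or "wrist"; returns (picture, depth): 420x560x3 uint8, red, green, blue; 420x560 float32, m along the optical axis (not along the pixel's ray), 0 where there is no reading.
- ctrl.camera_params(name): a dict with "intrinsics" (3x3 intrinsics, pixels), "origin" and "orientation" of the camera in the world; the wrist camera has in their place "mount" (4x4, takes a point from camera to tool coordinates, whose origin is the TCP and whose axes are the tool frame's). Camera axes: x right, y up, looking along -z (the intrinsics and any distortion apply to the point x, -y, -z); pixel columns grow to the right and rows downward; lengths in m; the calibration is good to about 2 mm. A picture is of the moment at which its call begins: read the wrist's pose just before it. camera_params takes no time and is no camera call.
- ctrl.finish_job(): hands the job in, once; it reports no verdict.
Trained networks look in the newest picture that a camera, given by its name, has taken for a name from the list of things; names that differ only in an ending like _2 or _b are one class to them, and where a whole thing is asked for, a point or a joint stands for the part that bears it (a point fixed in the world has none). Each returns a list of dicts, best first, with "conf" (0 to 1); they miss things now and then, are a little off and sometimes report something else, mostly with a low value. They report only what shows in the picture. A call takes as long as a camera call. They do not tell look-alikes from the thing itself.
- ctrl.spot_in(camera, label): "centre" ([column, row] in pixels, amid what is visible of it).
- ctrl.silhouettes(camera, label): "region" (420x560 bool, what is visible of it) and "centre" ([column, row] in pixels, amid what is visible of it).
- ctrl.pinpoint(camera, label): "centre" ([column, row] in pixels: a listed point, or the origin of a listed thing).
The state is a dict: "time_s": time; "q": joint angles; "qd": joint speeds; "joint_torque": joint torques, N m; "position": TCP position; "tcp_rot": TCP orientation; "wrist_force": force on the tool from outside, world axes, zero at the start; "moment": the same for the moment, N m; "width": finger opening in m.
Only numpy, scipy, OpenCV 4.12 (cv2) and the standard library are available. Lean on these libraries where they do the work, as an engineer would, in place of code of your own. Each camera call takes 0.05 s, during which the arm holds its last target. There are 200 camera calls.

## Task

Take the orange-gripped locating pin from the blue cradle and lean it in the yellow slanted stand, tip down against the stop, and let go of it there. Then take it again by the orange grip, start it into the bore of the grey ring segment's lug clearly tilted, edge first, then straighten it and slide it fully home, collar down on the lug, and let go. Leave the other loose things on the bench where they are.

Things in the scene. Friction and masses are not known exactly. Their poses are not given: they have to be found in the camera images.
- pin_mid (a point): Half-way along the axis of the loose locating pin (138 mm, about 0.36 kg); x runs along the pin from tip to head. From the tip: steel shank 24 mm diameter, 80 mm long, flat end; dark collar 32 mm diameter, 8 mm thick; orange grip 22 mm diameter, 50 mm long, to the head. Tip and head ends are 69 mm away; centre of mass about 15 mm towards the tip. Starts lying level in the cradle.
- pin_tip (a point): Centre of the flat tip end of the pin; axes as pin_mid.
- pin_collar (a point): Centre of the tip-side face of the pin's collar, on the pin axis, 80 mm from the tip; this face lies on the lug when home.
- cradle: Fixed dark plate 110 x 70 mm with two blue V-rests (10 mm thick) carrying the shank level, its axis 55 mm above the bench along the cradle's x, head to +x. Origin on the bench under the pin's middle. Rests centred at x = -50 and -2 mm, so 38 mm of shank is free between them, with 47 mm of space under the axis; they reach 2 mm above the axis and 20 mm to each side.
- stand: Fixed stand, dark base 130 x 80 mm, yellow 45 degree plate rising towards the stand's +x, with two yellow V-rests (10 mm thick, 40 mm wide) that open square to the slope and an end stop below. Origin on the bench. A pin leans in it along the slope in the plane y = 0, head up towards +x, tip on the stop; tip centre then at x = -50, z = 58 mm.
- stand_seat (a point): Where the pin's mid-point lies when it leans properly in the stand (x = -1, y = 0, z = 107 mm in the stand's frame; same axes). The rests are centred 19 and 67 mm from the tip along the pin, leaving 38 mm between; collar and grip stand free above. The sloping plate is 44 mm under the pin axis; the stop reaches 9 mm above the axis.
- bore (a point): Centre of the bore's mouth on the flat top of the lug, 95 mm above the bench; z up along the bore. Fixed grey lug 80 x 80 x 95 mm; bore upright, 25.6 mm diameter, 85 mm deep, blind, sharp-rimmed. Behind it (+x) a fixed curved grey ring segment, up to 74 mm high, bends away from the robot to about 220 mm on either side.
- hammer: Loose ball hammer, about 300 mm long, lying on the left of the bench; bystander.
- wrench: Loose steel wrench, about 180 mm long, lying close to the robot; bystander.
- bush: Loose brass bush (ring), 60 mm diameter, 22 mm high; bystander.
- can: Loose red spray can, 64 mm diameter, 150 mm tall; bystander.
- wood_block: Loose wooden block 100 x 50 x 40 mm; bystander.
- blade: Loose steel turbine blade blank, about 120 mm long, 16 mm high; bystander.
- pin: The loose locating pin itself (same origin and axes as pin_mid).
Things that resemble listed ones, but are neither listed nor needed, are in the scene too. What is shaped like the pin but purple or red is not meant.

How it is judged (in metres and radians):
On the way, in this order (a step that is already met when the one before it is completed fails the run):
1. the pin leans in the slanted stand, head up, seated against the stop and released (distance between pin_mid and stand_seat below 0.01 m and angle between pin_mid's own x axis and vertical between 0.65 and 0.92 rad and contact force between the fingers and pin below 0.1 N and linear speed of pin below 0.02 m/s), for 0.2 s.
2. the pin's lower edge is in the bore's mouth while the pin is clearly tilted (more than 0.1 rad) (angle between pin_mid's own x axis and vertical between 0.1 and 0.6 rad and horizontal distance between pin_tip and bore below 0.006 m and z of pin_tip in the frame of bore between -0.015 and 0 m), for 0.1 s.
At the end, for the whole second after the job is handed in: The pin stands head up in the lug's bore: collar face within 2 mm of the lug's top and within 3 mm of the bore's axis, upright within 0.04 rad, at rest and released (horizontal distance between pin_collar and bore below 0.003 m and z of pin_collar in the frame of bore below 0.002 m and angle between pin_mid's own x axis and vertical below 0.04 rad and linear speed of pin below 0.01 m/s); the robot touches nothing.
It fails at once if another loose thing on the bench (hammer, wrench, bush, can, wood block, blade blank) is pushed away, more than 30 mm (distance of any of hammer, wrench, bush, can, wood_block, blade from where it was at the start of the episode above 0.03 m).
It also fails if it takes over 69 s, if anything falls off the work surface, if the arm or the gripper's body presses on something with over 40 N, if the wrist force passes 120 N, or if a joint passes its speed limit or range.

## Working session

There is one attempt and no reset: what is moved stays moved. The work goes in short steps, Python scripts to look and compute and a tool call to move; the robot and the scene stay as the last step left them, time stands still between calls to the robot, and variables do not carry over. Pictures are saved under pics/ and viewed, about 8 in all and at most 12, crops included, and the job is handed in when it is done.

Besides the shell and the picture viewer there is one more tool, called as name(argument=value, ...), one argument or row to a line, values as JSON. arm_command: Moves the arm, as the interface text tells. Its arguments: {"type":"object","properties":{"targets":{"type":"array"}},"required":["targets"]}

```bash
mkdir -p pics
cat > h.py <<'E'
import numpy as np, cv2
from rig import ctrl
from scipy.spatial.transform import Rotation as R
def rot(o):
    o=np.array(o,float)
    if o.shape==(3,3): return o
    if o.size==4: return R.from_quat(o).as_matrix()
    return R.from_euler('xyz',o,degrees=True).as_matrix()
def shot(cam,fn=None):
    ob=ctrl.get_obs(); im,d=ctrl.read_camera(cam); p=ctrl.camera_params(cam)
    if 'mount' in p:
        T=np.eye(4);T[:3,:3]=rot(ob['tcp_rot']);T[:3,3]=ob['position'];T=T@np.array(p['mount'])
    else:
        T=np.eye(4);T[:3,:3]=rot(p['orientation']);T[:3,3]=p['origin']
    if fn: cv2.imwrite('pics/'+fn,im[:,:,::-1])
    K=np.array(p['intrinsics'])
    v,u=np.mgrid[:420,:560]
    P=np.stack([(u-K[0,2])/K[0,0]*d,-(v-K[1,2])/K[1,1]*d,-d],-1)
    W=P@T[:3,:3].T+T[:3,3]; W[d==0]=np.nan
    return im,d,W,T,K
def med(W,c,r=2):
    u,v=int(round(c[0])),int(round(c[1]))
    return np.nanmedian(W[max(v-r,0):v+r+1,max(u-r,0):u+r+1].reshape(-1,3),0)
E
python3 - <<'E'
from h import *
np.set_printoptions(precision=4,suppress=True)
print(ctrl.get_obs())
for c in['scene','side','wrist']:print(c,ctrl.camera_params(c))
for c in['scene','side']:
    im,d,W,T,K=shot(c,c+'1.png')
    for l in['pin_mid','cradle','stand','stand_seat','bore','can','hammer','wood_block','blade','bush','wrench']:
        print(c,l,[(np.round(x['centre']),round(x['conf'],2),med(W,x['centre'])) for x in ctrl.pinpoint(c,l)[:3]])
E
```

```text
{'time_s': 0.0, 'q': array([-66.5193,  12.2248,  -2.0112,  75.8328,  -0.0001,  90.0021]), 'qd': array([-0.0501,  0.1225, -0.0296, -0.0632, -0.0406, -0.0379]), 'joint_torque': array([ -0.0036, -68.6169,  48.7112,   0.0181,  -0.0002,   0.    ]), 'position': array([ 0.1991, -0.4583,  0.2388]), 'tcp_rot': array([179.9999,   0.0688, -66.5214]), 'wrist_force': array([-1.3125, -0.6199,  0.572 ]), 'moment': array([ 0.0052,  0.0359, -0.0182]), 'width': 0.0852885044401023}
scene {'intrinsics': array([[443.6567,   0.    , 278.9839],
       [  0.    , 443.6567, 210.9184],
       [  0.    ,   0.    ,   1.    ]]), 'origin': array([ 1.3673, -0.5541,  0.8493]), 'orientation': array([54.6569, -0.849 , 58.0369])}
side {'intrinsics': array([[401.0619,   0.    , 277.1026],
       [  0.    , 401.0619, 213.417 ],
       [  0.    ,   0.    ,   1.    ]]), 'origin': array([-0.2355, -0.8741,  0.8408]), 'orientation': array([ 56.3274,   0.433 , -39.0966])}
wrist {'intrinsics': array([[323.6811,   0.    , 281.6854],
       [  0.    , 323.6811, 210.0641],
       [  0.    ,   0.    ,   1.    ]]), 'mount': array([
[... 1682 characters left out ...]
4, 0.2225, 0.0307]))]
side stand_seat [(array([253., 178.]), 0.74, array([0.5539, 0.249 , 0.0927]))]
side bore [(array([301., 195.]), 0.78, array([ 0.1554, -0.4525,  0.4961]))]
side can [(array([413., 278.]), 0.93, array([ 0.6122, -0.4479,  0.036 ]))]
side hammer []
side wood_block [(array([243., 174.]), 0.67, array([0.6112, 0.41  , 0.0263]))]
side blade [(array([404., 306.]), 0.59, array([ 0.3879, -0.5558,  0.1597]))]
side bush [(array([345., 262.]), 0.44, array([ 0.2244, -0.5032,  0.3454])), (array([287., 264.]), 0.39, array([ 0.1639, -0.4065,  0.3089]))]
side wrench [(array([251., 178.]), 0.62, array([0.5467, 0.2499, 0.0944])), (array([262., 238.]), 0.51, array([0.4126, 0.017 , 0.0064]))]
```

View pics/scene1.png

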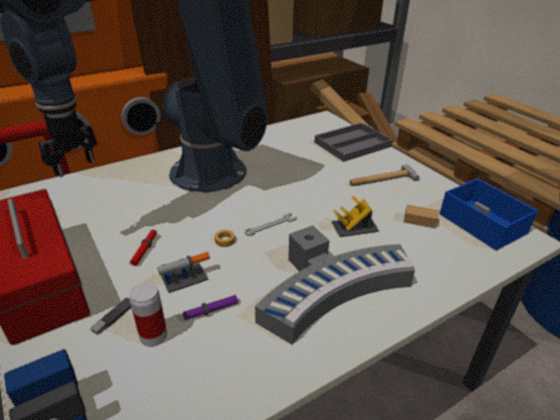

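View pics/side1.png

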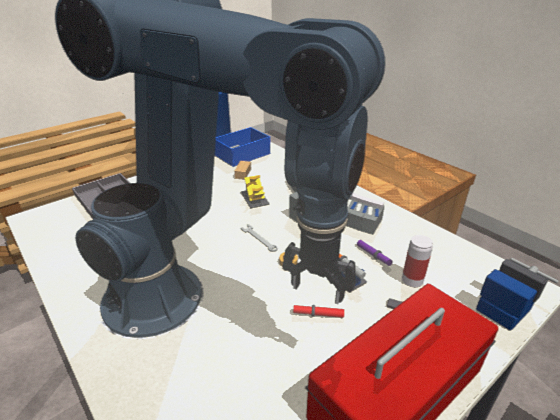

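Run:
```python
from h import *
np.set_printoptions(precision=4,suppress=True)
im,d,W,T,K=shot('scene')
h=cv2.cvtColor(im,cv2.COLOR_RGB2HSV).astype(int)
v,u=np.mgrid[:420,:560]
def box(a,b,c,e):return (u>a)&(u<b)&(v>c)&(v<e)
def fit(m,n):
    p=W[m&(d>0)];c=np.median(p,0);_,s,vt=np.linalg.svd(p-c,full_matrices=False)
    print(n,len(p),c,vt[0],'lo',np.percentile(p,3,0),'hi',np.percentile(p,97,0))
o=(h[...,0]<16)&(h[...,1]>150)&(h[...,2]>100)
fit(o&box(180,215,245,272),'orange')
fit(box(160,195,258,278)&(W[...,2]>.045),'pintop')
y=(h[...,0]>17)&(h[...,0]<32)&(h[...,1]>130)&box(325,385,190,240)
fit(y,'yellow')
q=W[y]; hi=q[q[:,2]>.1]; print('yellow high',len(hi),hi.mean(0) if len(hi) else 0); lo=q[q[:,2]<.06];print('low',lo.mean(0))
fit(box(285,335,222,275)&(abs(W[...,2]-.095)<.006),'lug')
big=cv2.resize(im[175:250,310:400],None,fx=6,fy=6,interpolation=cv2.INTER_CUBIC)
cv2.imwrite('pics/st.png',big[:,:,::-1])
```

```text
orange 101 [ 0.5042 -0.2505  0.0614] [-0.0719 -0.9963  0.0481] lo [ 0.4958 -0.2711  0.0526] hi [ 0.5083 -0.2297  0.0663]
pintop 317 [ 0.5006 -0.3152  0.0611] [ 0.1138  0.9933 -0.0222] lo [ 0.4863 -0.3536  0.0482] hi [ 0.5114 -0.2714  0.0675]
yellow 537 [0.5565 0.2422 0.056 ] [-0.1972 -0.777  -0.5979] lo [0.5265 0.1888 0.0103] hi [0.5853 0.2789 0.099 ]
yellow high 14 [0.5522 0.2394 0.1032]
low [0.5546 0.2304 0.0403]
lug 573 [0.6153 0.0213 0.0945] [ 0.9995  0.0318 -0.004 ] lo [ 0.5756 -0.0166  0.0901] hi [0.6528 0.0616 0.0973]
```

View pics/st.png

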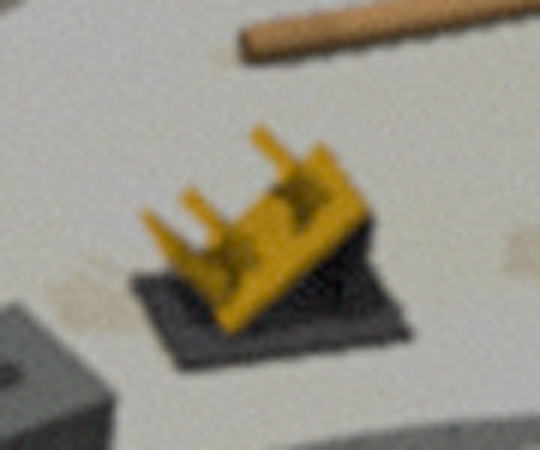

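```bash
cat >> h.py <<'E'
def plan(pos,rm,grip,pts=None,vmax=4.5,wmax=8.5,start=None,n=None):
    """rows from present (or start) pose to pos, rotation rm"""
    if start is None:
        ob=ctrl.get_obs(); p0=np.array(ob['position']);R0=rot(ob['tcp_rot'])
    else: p0,R0=start
    dr=R.from_matrix(R0.T@rm).as_rotvec(degrees=True)
    dp=(np.array(pos)-p0)*100
    n=n or int(max(1,np.ceil(np.linalg.norm(dp)/vmax),np.ceil(np.linalg.norm(dr)/wmax)))
    Rc=R0.copy();pc=p0*100;rows=[]
    for i in range(1,n+1):
        w=R.from_matrix(Rc.T@R0@R.from_rotvec(dr*i/n,degrees=True).as_matrix()).as_rotvec(degrees=True).round(2)
        s=(Rc.T@(p0*100+dp*i/n-pc)).round(2)
        rows.append([float(x)+0 for x in list(w)+list(s)]+[grip])
        pc=pc+Rc@s; Rc=Rc@R.from_rotvec(w,degrees=True).as_matrix()
    print(n,'rows'); print(rows)
    return pc/100,Rc
def tool(z,x):
    """tool rotation with z axis z, jaw axis x"""
    z=np.array(z,float);z/=np.linalg.norm(z);x=np.array(x,float);x-=z*(x@z);x/=np.linalg.norm(x)
    return np.stack([x,np.cross(z,x),z],1)
def Rd(yaw): return rot([180,0,yaw])
E
python3 - <<'E'
from h import *
plan([.505,-.26,.26],Rd(-6),8.5)
E
```

```text
9 rows
[[0.0, 0.0, -6.72, -0.67, -4.0, -0.23, 8.5], [0.0, 0.0, -6.73, -0.2, -4.04, -0.23, 8.5], [0.0, 0.0, -6.72, 0.28, -4.04, -0.23, 8.5], [0.0, 0.0, -6.73, 0.75, -3.98, -0.23, 8.5], [0.0, 0.0, -6.72, 1.21, -3.87, -0.23, 8.5], [0.0, 0.0, -6.73, 1.65, -3.7, -0.23, 8.5], [0.0, 0.0, -6.72, 2.08, -3.48, -0.23, 8.5], [0.0, 0.0, -6.73, 2.47, -3.21, -0.23, 8.5], [0.0, 0.0, -6.72, 2.83, -2.9, -0.23, 8.5]]
```

arm_command(
  targets=[
    [0,0,-6.72,-0.67,-4.0,-0.23,8.5],
    [0,0,-6.73,-0.2,-4.04,-0.23,8.5],
    [0,0,-6.72,0.28,-4.04,-0.23,8.5],
    [0,0,-6.73,0.75,-3.98,-0.23,8.5],
    [0,0,-6.72,1.21,-3.87,-0.23,8.5],
    [0,0,-6.73,1.65,-3.7,-0.23,8.5],
    [0,0,-6.72,2.08,-3.48,-0.23,8.5],
    [0,0,-6.73,2.47,-3.21,-0.23,8.5],
    [0,0,-6.72,2.83,-2.9,-0.23,8.5],
    [0,0,0,0,0,0,8.5],
  ],
)

```text
time_s: 2.5
position: [0.5068, -0.2585, 0.2596]
tcp_rot: [-180.0, 0.0, -5.8]
wrist_force: [-0.3, -0.4, -0.6]
width: 0.0851
```

Run:
```python
from h import *
np.set_printoptions(precision=4,suppress=True)
im,d,W,T,K=shot('wrist','w1.png')
print(ctrl.get_obs()['tcp_rot'],ctrl.get_obs()['wrist_force'])
for l in['pin_mid','pin_collar','pin_tip','cradle']:
    print(l,[(np.round(x['centre']),round(x['conf'],2),med(W,x['centre'])) for x in ctrl.pinpoint('wrist',l)[:3]])
h=cv2.cvtColor(im,cv2.COLOR_RGB2HSV).astype(int)
o=(h[...,0]<16)&(h[...,1]>150)&(h[...,2]>100)&(d>0)&(W[...,2]>.03)&(W[...,2]<.09)
p=W[o];print('orange',len(p),p.mean(0),np.percentile(p,[2,98],axis=0))
c=p-p.mean(0);_,s,vt=np.linalg.svd(c,full_matrices=False);print(vt[0])
```

```text
[-179.9935    0.0302   -5.9263] [-0.0838  0.2536 -0.4506]
pin_mid [(array([273., 210.]), 0.82, array([ 0.4945, -0.283 ,  0.0667])), (array([147., 263.]), 0.76, array([ 0.328 , -0.3477,  0.0263])), (array([392., 183.]), 0.66, array([ 0.6329, -0.2762,  0.0255]))]
pin_collar [(array([270., 202.]), 0.97, array([ 0.4925, -0.2729,  0.0702])), (array([142., 261.]), 0.93, array([ 0.3232, -0.3445,  0.0272])), (array([392., 192.]), 0.58, array([ 0.6324, -0.2867,  0.0271]))]
pin_tip [(array([194., 287.]), 0.82, array([ 0.3775, -0.3902,  0.0202])), (array([399., 125.]), 0.58, array([ 0.6496, -0.2133,  0.0001])), (array([274., 268.]), 0.57, array([ 0.4884, -0.3504,  0.0667]))]
cradle [(array([275., 202.]), 0.84, array([ 0.4977, -0.2734,  0.0703]))]
orange 840 [ 0.4932 -0.2449  0.063 ] [[ 0.485  -0.27    0.0559]
 [ 0.5065 -0.222   0.0666]]
[-0.9164 -0.3776 -0.1329]
```

View pics/w1.png

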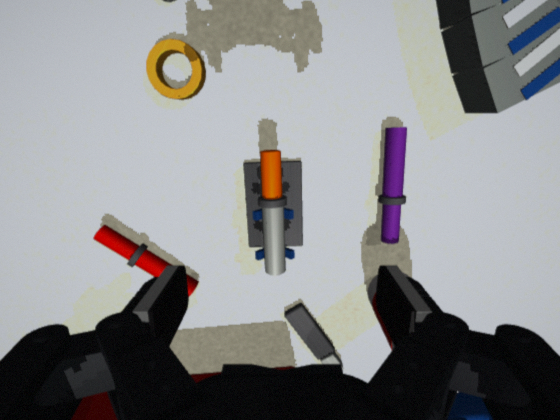

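```bash
cat >> h.py <<'E'
def ray(T,K,u,v,z):
    dcam=np.stack([(np.asarray(u)-K[0,2])/K[0,0],-(np.asarray(v)-K[1,2])/K[1,1],-np.ones_like(np.asarray(u,float))],-1)
    dw=dcam@T[:3,:3].T; s=(z-T[2,3])/dw[...,2]
    return T[:3,3]+dw*s[...,None]
E
python3 - <<'E'
from h import *
np.set_printoptions(precision=4,suppress=True)
def pinline(cam,near):
    im,d,W,T,K=shot(cam)
    for r in ctrl.silhouettes(cam,'pin'):
        print(cam,r['conf'],r['centre'],r['region'].sum())
        if np.hypot(*(np.array(r['centre'])-near))<25:
            v,u=np.nonzero(r['region'])
            P=ray(T,K,u.astype(float),v.astype(float),.055)[:,:2]
            c=P.mean(0);_,s,vt=np.linalg.svd(P-c,full_matrices=False);a=vt[0]*np.sign(vt[0][1])
            t=(P-c)@a;print('c',c,'dir',a,np.degrees(np.arctan2(a[1],a[0])),'ext',t.min(),t.max(),'head',c+a*t.max(),'tip',c+a*t.min(),'w',np.ptp((P-c)@[a[1],-a[0]]))
            # centreline: per-bin midrange
            s=(P-c)@[a[1],-a[0]]
            for b in np.linspace(t.min(),t.max(),9)[:-1]:
                m=(t>=b)&(t<b+np.ptp(t)/8);print(round(b,3),round((s[m].min()+s[m].max())/2,4),round(np.ptp(s[m]),4))
pinline('wrist',(272,210));pinline('scene',(185,265))
E
```

```text
wrist 0.85 [392.8, 181.5] 2439
wrist 0.67 [136.9, 252.2] 1686
scene 0.92 [182.3, 264.2] 462
c [ 0.4926 -0.2952] dir [0.0381 0.9993] 87.81816312765298 ext -0.06566393027384301 0.07161596003253277 head [ 0.4953 -0.2236] tip [ 0.4901 -0.3608] w 0.04159375117649125
-0.066 -0.0011 0.0332
-0.049 0.0003 0.0359
-0.031 0.0004 0.036
-0.014 -0.0 0.0351
0.003 0.0 0.0403
0.02 -0.0012 0.0404
0.037 0.0003 0.033
0.054 0.0011 0.0293
scene 0.86 [209.2, 307.9] 526
scene 0.84 [143.4, 245.4] 339
```

Run:
```python
from h import *
a=plan([.494,-.254,.16],Rd(-3),8.5)
plan([.494,-.254,.044],Rd(-3),8.5,start=a,vmax=3)
```

```text
3 rows
[[0.0, 0.0, -1.02, -0.38, -0.18, 3.34, 8.5], [0.0, -0.01, -1.02, -0.37, -0.18, 3.34, 8.5], [0.01, 0.0, -1.02, -0.37, -0.19, 3.34, 8.5]]
4 rows
[[0.0, 0.0, 0.0, 0.0, 0.0, 2.9, 8.5], [0.0, 0.0, 0.0, 0.0, 0.0, 2.9, 8.5], [0.0, 0.0, 0.0, 0.0, 0.0, 2.9, 8.5], [0.0, 0.0, 0.0, 0.0, 0.0, 2.9, 8.5]]
```

arm_command(
  targets=[
    [0,0,-1,-0.38,-0.18,3.34,8.5],
    [0,0,-1,-0.37,-0.18,3.34,8.5],
    [0,0,-1,-0.37,-0.19,3.34,8.5],
    [0,0,0,0,0,2.9,8.5],
    [0,0,0,0,0,2.9,8.5],
    [0,0,0,0,0,2.9,8.5],
    [0,0,0,0,0,2.9,8.5],
    [0,0,0,0,0,0,8.5],
    [0,0,0,0,0,0,8.5],
  ],
)

```text
time_s: 4.08
position: [0.4948, -0.2539, 0.0449]
tcp_rot: [180.0, -0.1, -3.0]
wrist_force: [0.4, -0.8, 0.7]
width: 0.0852
```

arm_command(
  targets=[
    [0,0,0,0,0,0,1.5],
    [0,0,0,0,0,0,1.5],
    [0,0,0,0,0,0,1.5],
    [0,0,0,0,0,0,1.5],
    [0,0,0,0,0,0,1.5],
    [0,0,0,0,0,0,1.5],
  ],
)

```text
time_s: 4.82
position: [0.4947, -0.2537, 0.044]
tcp_rot: [180.0, -0.0, -3.0]
wrist_force: [4.4, 0.6, 3.1]
width: 0.0205
```

Run:
```python
from h import *
a=plan([.494,-.254,.20],Rd(-3),1.5,vmax=4)
plan([.55,.16,.29],Rd(-3),1.5,start=a)
```

```text
4 rows
[[0.0, -0.01, 0.0, -0.02, 0.01, -3.9, 1.5], [0.0, -0.01, 0.0, -0.01, 0.01, -3.9, 1.5], [0.01, -0.01, 0.01, -0.02, 0.01, -3.9, 1.5], [0.0, -0.01, 0.0, -0.01, 0.01, -3.9, 1.5]]
10 rows
[[0.0, 0.0, 0.0, 0.34, -4.16, -0.9, 1.5], [0.0, 0.0, 0.0, 0.34, -4.17, -0.9, 1.5], [0.0, 0.0, 0.0, 0.35, -4.16, -0.9, 1.5], [0.0, 0.0, 0.0, 0.34, -4.16, -0.9, 1.5], [0.0, 0.0, 0.0, 0.34, -4.17, -0.9, 1.5], [0.0, 0.0, 0.0, 0.34, -4.16, -0.9, 1.5], [0.0, 0.0, 0.0, 0.34, -4.17, -0.9, 1.5], [0.0, 0.0, 0.0, 0.35, -4.16, -0.9, 1.5], [0.0, 0.0, 0.0, 0.34, -4.16, -0.9, 1.5], [0.0, 0.0, 0.0, 0.34, -4.17, -0.9, 1.5]]
```

arm_command(
  targets=[
    [0,0,0,0,0,-1.5,1.5],
    [0,0,0,0,0,-3,1.5],
    [0,0,0,0,0,-4,1.5],
    [0,0,0,0,0,-4,1.5],
    [0,0,0,0,0,-3,1.5],
  ],
)

```text
time_s: 5.45
position: [0.494, -0.2535, 0.201]
tcp_rot: [180.0, -0.0, -3.0]
wrist_force: [0.6, 0.1, -4.0]
width: 0.0203
```

arm_command(
  targets=[
    [0,0,0,0.34,-4.16,-0.9,1.5],
    [0,0,0,0.34,-4.16,-0.9,1.5],
    [0,0,0,0.34,-4.16,-0.9,1.5],
    [0,0,0,0.34,-4.16,-0.9,1.5],
    [0,0,0,0.34,-4.16,-0.9,1.5],
    [0,0,0,0.34,-4.16,-0.9,1.5],
    [0,0,0,0.34,-4.16,-0.9,1.5],
    [0,0,0,0.34,-4.16,-0.9,1.5],
    [0,0,0,0.34,-4.16,-0.9,1.5],
    [0,0,0,0.34,-4.16,-0.9,1.5],
  ],
)

```text
time_s: 6.7
position: [0.5495, 0.1612, 0.2896]
tcp_rot: [180.0, 0.0, -3.0]
wrist_force: [1.1, -0.2, -2.5]
width: 0.0205
```

arm_command(
  targets=[
    [0,0,0,0,0,0,1.5],
    [0,0,0,0,0,0,1.5],
  ],
)

```text
time_s: 6.95
position: [0.5497, 0.1597, 0.2889]
tcp_rot: [180.0, 0.0, -3.0]
wrist_force: [0.1, -0.5, -3.6]
width: 0.0202
```

Run:
```python
from h import *
np.set_printoptions(precision=4,suppress=True)
print(ctrl.get_obs()['position'],ctrl.get_obs()['tcp_rot'],ctrl.get_obs()['wrist_force'])
im,d,W,T,K=shot('wrist','w2.png')
for l in['pin_mid','pin_tip','stand','stand_seat','bore']:
    print(l,[(np.round(x['centre']),round(x['conf'],2),med(W,x['centre'])) for x in ctrl.pinpoint('wrist',l)[:2]])
np.savez('w2.npz',im=im,d=d,W=W,T=T,K=K)
im,d,W,T,K=shot('scene')
for r in ctrl.silhouettes('scene','pin')[:4]: print(r['conf'],r['centre'],np.nanmedian(W[r['region']],0))
for l in['bore','stand','stand_seat']:print(l,[(np.round(x['centre']),round(x['conf'],2),med(W,x['centre'])) for x in ctrl.pinpoint('scene',l)[:2]])
```

```text
[0.5497 0.1597 0.2889] [179.965    0.0342  -2.9904] [ 0.1238 -0.4709 -3.5962]
pin_mid [(array([281., 358.]), 0.84, array([0.5479, 0.1373, 0.3151]))]
pin_tip []
stand [(array([279., 104.]), 0.64, array([0.5501, 0.2419, 0.0458]))]
stand_seat [(array([278., 102.]), 0.77, array([0.5491, 0.244 , 0.047 ])), (array([277., 106.]), 0.7, array([0.5478, 0.2399, 0.0457]))]
bore [(array([345., 297.]), 0.69, array([0.5719, 0.1701, 0.3241])), (array([187., 266.]), 0.41, array([0.4078, 0.032 , 0.0075]))]
0.92 [206.1, 307.6] [ 0.6429 -0.2915  0.0225]
0.69 [146.5, 245.1] [ 0.3355 -0.358   0.023 ]
0.55 [321.7, 153.8] [0.5546 0.0992 0.3044]
bore [(array([307., 235.]), 0.56, array([0.6004, 0.0287, 0.0904]))]
stand [(array([354., 224.]), 0.85, array([0.5709, 0.2272, 0.0351])), (array([330., 152.]), 0.16, array([0.5575, 0.1187, 0.3025]))]
stand_seat [(array([356., 198.]), 0.65, array([0.5356, 0.2579, 0.094 ]))]
```

View pics/w2.png

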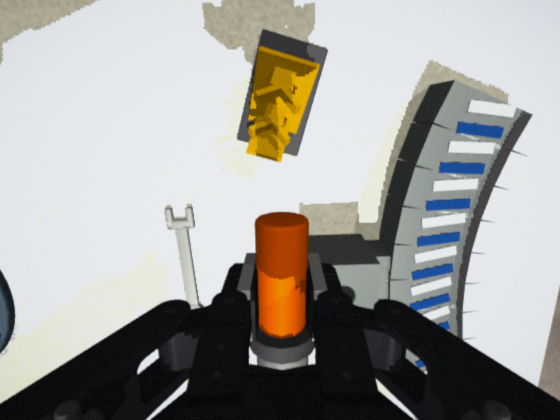

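Run:
```python
from h import *
np.set_printoptions(precision=4,suppress=True)
f=np.load('w2.npz');im,d,W=f['im'],f['d'],f['W']
v,u=np.mgrid[:420,:560]
B=(u>225)&(u<335)&(v>15)&(v<175)
h=cv2.cvtColor(im,cv2.COLOR_RGB2HSV).astype(int)
dark=B&(h[...,2]<110)&(h[...,1]<100)&(d>0)&(W[...,2]<.03)&(W[...,2]>.004)
print('dark',dark.sum(),np.percentile(W[dark][:,2],[5,50,95]))
r=cv2.minAreaRect(W[dark|False][:,:2].astype(np.float32));print('rect base',r)
a=np.array(cv2.boxPoints(r));print(a)
y=B&(h[...,0]>15)&(h[...,0]<35)&(h[...,1]>130)&(d>0)
P=W[y];z=P[:,2];print(y.sum(),np.percentile(z,[1,50,99]))
# slope plate plane: RANSAC
rng=np.random.default_rng(0);best=None
for _ in range(2000):
    q=P[rng.choice(len(P),3,False)];n=np.cross(q[1]-q[0],q[2]-q[0]);l=np.linalg.norm(n)
    if l<1e-7: continue
    n/=l
    if n[2]<0:n=-n
    if not .6<n[2]<.8: continue
    i=abs((P-q[0])@n)<.002
    if best is None or i.sum()>best[0]: best=(i.sum(),n,i)
Q=P[best[2]];c=Q.mean(0);_,_,vt=np.linalg.svd(Q-c,full_matrices=False);n=vt[2]*np.sign(vt[2][2])
print('plane',best[0],n,c,'yaw',np.degrees(np.arctan2(-n[1],-n[0])))
yw=np.arctan2(-n[1],-n[0]);ex=np.array([np.cos(yw),np.sin(yw)]);ey=np.array([-ex[1],ex[0]])
print('lateral ext',np.percentile(Q[:,:2]@ey,[1,99]),'all',np.percentile(P[:,:2]@ey,[1,99]),'long',np.percentile(P[:,:2]@ex,[1,99]), 'base lat',np.percentile(W[dark][:,:2]@ey,[.5,99.5]),'base long',np.percentile(W[dark][:,:2]@ex,[.5,99.5]))
print(ex,ey)
```

```text
dark 1887 [0.0068 0.0081 0.0095]
rect base ((0.5513731241226196, 0.2530243694782257), (0.1282643973827362, 0.07926212251186371), 71.41849517822266)
[[0.4934 0.2049]
 [0.5685 0.1796]
 [0.6094 0.3012]
 [0.5342 0.3264]]
5472 [0.0086 0.0676 0.1073]
plane 2489 [-0.225  -0.6665  0.7107] [0.5539 0.2583 0.0625] yaw 71.34312551119476
lateral ext [-0.4716 -0.4123] all [-0.4716 -0.4124] long [0.3481 0.4519] base lat [-0.4809 -0.4024] base long [0.3527 0.48  ]
[0.3199 0.9475] [-0.9475  0.3199]
```

Run:
```python
from h import *
np.set_printoptions(precision=4,suppress=True)
f=np.load('w2.npz');im,d,W=f['im'],f['d'],f['W']
v,u=np.mgrid[:420,:560]
B=(u>225)&(u<335)&(v>15)&(v<175)
h=cv2.cvtColor(im,cv2.COLOR_RGB2HSV).astype(int)
y=B&(h[...,0]>15)&(h[...,0]<35)&(h[...,1]>130)&(d>0)
P=W[y]
ex=np.array([.3193,.9477]);o=np.array([.5514,.2530])
l=(P[:,:2]-o)@ex;lat=(P[:,:2]-o)@[-ex[1],ex[0]]
c=2**-.5
s=(l+.05)*c+(P[:,2]-.058)*c   # along slope from tip, if origin=o
n=-(l+.05)*c+(P[:,2]-.058)*c
print('n modes');H,e=np.histogram(n,np.arange(-.07,.03,.003));print([(round(a,3),int(b)) for a,b in zip(e,H)])
H,_,_=np.histogram2d(n,s,[np.arange(-.06,.02,.004),np.arange(-.03,.1,.005)])
print('cols s from -30mm step5');
for r,a in zip(H,np.arange(-60,20,4)):print(a,r.astype(int))
for lo,hi in[(-.014,-.002),(.002,.04),(.045,.09)]:
    m=(s>lo)&(s<hi)&(n>-.035)
    if m.sum():print(lo,m.sum(),'lat',np.percentile(lat[m],[1,50,99]),'nmax',np.percentile(n[m],[90,99]))
```

```text
n modes
[(np.float64(-0.07), 3), (np.float64(-0.067), 1), (np.float64(-0.064), 3), (np.float64(-0.061), 4), (np.float64(-0.058), 2), (np.float64(-0.055), 1), (np.float64(-0.052), 46), (np.float64(-0.049), 6), (np.float64(-0.046), 4), (np.float64(-0.043), 103), (np.float64(-0.04), 420), (np.float64(-0.037), 2146), (np.float64(-0.034), 111), (np.float64(-0.031), 114), (np.float64(-0.028), 112), (np.float64(-0.025), 96), (np.float64(-0.022), 99), (np.float64(-0.019), 103), (np.float64(-0.016), 118), (np.float64(-0.013), 146), (np.float64(-0.01), 190), (np.float64(-0.007), 222), (np.float64(-0.004), 226), (np.float64(-0.001), 246), (np.float64(0.002), 253), (np.float64(0.005), 280), (np.float64(0.008), 153), (np.float64(0.011), 73), (np.float64(0.014), 122), (np.float64(0.017), 33), (np.float64(0.02), 0), (np.float64(0.023), 0), (np.float64(0.026), 0)]
cols s from -30mm step5
-60 [0 0 0 4 1 0 0 0 0 0 0 0 0 0 0 0 0 0 0 0 0 0 0 0 0]
-56 [0 0 2 0 0 0 0 0 0 0 0 0 0 0 0 0 0 0 0 0 0 0 0 0 0]
-52 [ 0  1  0  0  0  0  0  0  0  0  0  0  0  0  0  0  0  0  0  0 48  0  0  0
  0]
-48 [1 4 0 0 0 0 0 0 
[... 840 characters left out ...]
  0  0  0  2 37 78 11  0  0  0  0
  0]
-4 [ 0  0  0  0 98  0  0 12 31 52  0  0  0  0  0  0  2 35 69 12  0  0  0  0
  0]
0 [ 0  0  0  0 89  0  0 16 23 58  0  0  0  0  0  0  2 37 76 18  0  0  0  0
  0]
4 [  0   0   0   0 108   0   0  25  38  44   0   0   0   0   0   0   5  66
  79  10   0   0   0   0   0]
8 [  0   0   0   0 101   0   0   7  19   9   0   0   0   0   0   0   1  16
  19   4   0   0   0   0   0]
12 [  0   0   0   2 108   0   0   0   0   0   0   0   0   0   0   0   0   0
   0   0   0   0   0   0   0]
-0.014 884 lat [-0.02   -0.0003  0.019 ] nmax [0.0162 0.0174]
0.002 818 lat [-0.0221 -0.0003  0.0207] nmax [0.0059 0.0089]
0.045 1057 lat [-0.0221 -0.0002  0.0212] nmax [0.0061 0.0089]
```

```bash
cat >> h.py <<'E'
ex=np.array([.3193,.9477,0]);ez=np.array([0,0,1.]);c45=2**-.5
seat=np.array([.5475,.2414,.107]); u45=(ex+ez)*c45; ey=np.array([-ex[1],ex[0],0])
E
python3 - <<'E'
from h import *
np.set_printoptions(precision=4,suppress=True)
f=np.load('w2.npz');im,d,W=f['im'],f['d'],f['W']
h=cv2.cvtColor(im,cv2.COLOR_RGB2HSV).astype(int)
o=(h[...,0]<16)&(h[...,1]>150)&(d>0)&(W[...,2]>.25)
P=W[o]-[.5497,.1597,.2889];print('head y rel',np.percentile(P[:,1],[1,99.5]),'top z',np.percentile(P[:,2],[5,50,95]),'x',np.percentile(P[:,0],[1,50,99]))
tz=(ex-ez)*c45; Rm=tool(tz,-ey)
S=seat+.011*tz+.038*u45
a=plan(S-.08*tz+.003*u45,Rm,1.5)
b=plan(S-.0*tz+.003*u45,Rm,1.5,start=a,vmax=2)
print(S,Rm)
E
```

```text
head y rel [-0.0164  0.0327] top z [0.0116 0.0194 0.0215] x [-0.0105  0.0005  0.0108]
6 rows
[[7.45, 1.02, 2.47, -0.2, -1.04, 1.73, 1.5], [7.46, 1.02, 2.46, -0.28, -0.79, 1.85, 1.5], [7.45, 1.02, 2.47, -0.33, -0.53, 1.93, 1.5], [7.45, 1.02, 2.46, -0.39, -0.26, 1.98, 1.5], [7.45, 1.03, 2.47, -0.43, 0.01, 1.98, 1.5], [7.46, 1.02, 2.46, -0.46, 0.29, 1.96, 1.5]]
4 rows
[[0.0, 0.0, 0.0, 0.0, 0.0, 2.0, 1.5], [0.0, 0.0, 0.0, 0.0, 0.0, 2.0, 1.5], [0.0, 0.0, 0.0, 0.0, 0.0, 2.0, 1.5], [0.0, 0.0, 0.0, 0.0, 0.0, 2.0, 1.5]]
[0.5586 0.2742 0.1261] [[ 0.9477 -0.2258  0.2258]
 [-0.3193 -0.6701  0.6701]
 [ 0.     -0.7071 -0.7071]]
```

arm_command(
  targets=[
    [7.45,1.02,2.47,-0.2,-1.04,1.73,1.5],
    [7.46,1.02,2.46,-0.28,-0.79,1.85,1.5],
    [7.45,1.02,2.47,-0.33,-0.53,1.93,1.5],
    [7.45,1.02,2.46,-0.39,-0.26,1.98,1.5],
    [7.45,1.03,2.47,-0.43,0.01,1.98,1.5],
    [7.46,1.02,2.46,-0.46,0.29,1.96,1.5],
    [0,0,0,0,0,0,1.5],
    [0,0,0,0,0,0,1.5],
  ],
)

```text
time_s: 8.5
position: [0.5423, 0.2226, 0.1862]
tcp_rot: [-135.1, -0.1, -18.6]
wrist_force: [0.5, 1.2, -2.3]
width: 0.0202
```

Run:
```python
from h import *
ob=ctrl.get_obs();print(ob['position'],ob['tcp_rot'],ob['wrist_force'],ob['q'])
im,d,W,T,K=shot('scene')
cv2.imwrite('pics/s3.png',cv2.resize(im[120:250,270:430],None,fx=4,fy=4,interpolation=cv2.INTER_CUBIC)[:,:,::-1])
im,d,W,T,K=shot('side'); 
tz=(ex-ez)*c45; Rm=tool(tz,-ey)
S=seat+.011*tz+.037*u45
a=plan(S-.03*tz+.004*u45,Rm,1.5,vmax=2.6)
b=plan(S-.004*tz+.004*u45,Rm,1.5,start=a,vmax=1.3)
```

```text
[0.54234507 0.22258355 0.1862309 ] [-135.12112128   -0.13847138  -18.56411081] [ 0.54478305  1.2039018  -2.32689934] [  2.0593334    8.86487132 -28.81532031  32.87669892  41.28374552
 117.95152868]
2 rows
[[0.02, -0.04, 0.1, -0.08, 0.1, 2.54, 1.5], [0.02, -0.05, 0.09, -0.08, 0.1, 2.54, 1.5]]
2 rows
[[0.0, 0.0, 0.0, 0.0, 0.0, 1.3, 1.5], [0.0, 0.0, 0.0, 0.01, 0.0, 1.3, 1.5]]
```

View pics/s3.png

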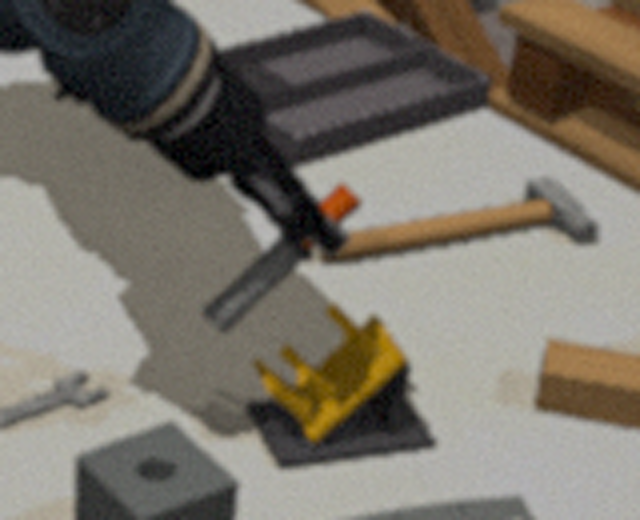

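arm_command(
  targets=[
    [0,0,0.1,-0.08,0.1,2.54,1.5],
    [0,0,0.1,-0.08,0.1,2.54,1.5],
    [0,0,0,0,0,1.3,1.5],
    [0,0,0,0,0,0.9,1.5],
    [0,0,0,0,0,0,1.5],
  ],
)

```text
time_s: 9.22
position: [0.556, 0.2712, 0.1322]
tcp_rot: [-135.0, 0.1, -18.7]
wrist_force: [-0.3, -0.1, -3.3]
width: 0.02
```

arm_command(
  targets=[
    [0,0,0,0,0,0.2,1.5],
    [0,0,0,0,0,0.2,1.5],
    [0,0,0,0,0,0,1.5],
    [0,0,0,0,0,0,1.5],
  ],
)

```text
time_s: 9.72
position: [0.5566, 0.2733, 0.1291]
tcp_rot: [-135.0, 0.1, -18.8]
wrist_force: [-0.3, -0.2, -3.3]
width: 0.0199
```

arm_command(
  targets=[
    [0,0,0,0.15,0,0.1,1.5],
    [0,0,0,0,0,0.1,1.5],
    [0,0,0,0,0,0.1,1.5],
    [0,0,0,0,0,0,1.5],
    [0,0,0,0,0,0,1.5],
  ],
)

```text
time_s: 10.35
position: [0.5588, 0.2749, 0.127]
tcp_rot: [-135.0, 0.1, -18.8]
wrist_force: [0.9, -0.9, -0.8]
width: 0.0204
```

arm_command(
  targets=[
    [0,0,0,0,0.1,0,1.5],
    [0,0,0,0,0.1,0,1.5],
    [0,0,0,0,0,0,1.5],
    [0,0,0,0,0,0,1.5],
  ],
)

```text
time_s: 10.85
position: [0.5583, 0.2736, 0.1256]
tcp_rot: [-135.0, 0.1, -18.8]
wrist_force: [2.3, -2.2, 0.3]
width: 0.0203
```

arm_command(
  targets=[
    [0,0,0,0,0.1,0,1.5],
    [0,0,0,0,0.1,0,1.5],
    [0,0,0,0,0,0,1.5],
    [0,0,0,0,0,0,1.5],
  ],
)

```text
time_s: 11.35
position: [0.5583, 0.2733, 0.1256]
tcp_rot: [-134.8, 0.1, -18.7]
wrist_force: [3.1, 8.1, 7.2]
width: 0.0203
```

arm_command(
  targets=[
    [0,0,0,0,-0.15,0,1.5],
    [0,0,0,0,0,0,4],
    [0,0,0,0,0,0,5],
    [0,0,0,0,0,0,6],
    [0,0,0,0,0,0,6],
    [0,0,0,0,0,0,6],
  ],
)

```text
time_s: 12.1
position: [0.558, 0.2733, 0.1251]
tcp_rot: [-135.0, 0.1, -18.8]
wrist_force: [0.3, 0.4, -0.2]
width: 0.0598
```

arm_command(
  targets=[
    [0,0,0,0,0,-1.5,6],
    [0,0,0,0,0,-3,6],
    [0,0,0,0,0,-4,6.5],
    [0,0,0,0,0,-4,6.5],
    [0,0,0,0,0,-2,6.5],
    [0,0,0,0,0,0,6.5],
  ],
)

```text
time_s: 12.85
position: [0.526, 0.1754, 0.2286]
tcp_rot: [-135.0, 0.0, -18.8]
wrist_force: [0.7, -0.3, -0.1]
width: 0.0648
```

Run:
```python
from h import *
np.set_printoptions(precision=4,suppress=True)
ob=ctrl.get_obs();print(ob['position'],ob['tcp_rot'])
im,d,W,T,K=shot('wrist','w4.png')
for l in['pin_mid','pin_collar']:
    print(l,[(np.round(x['centre']),round(x['conf'],2),med(W,x['centre'])) for x in ctrl.pinpoint('wrist',l)[:2]])
h=cv2.cvtColor(im,cv2.COLOR_RGB2HSV).astype(int)
o=(h[...,0]<14)&(h[...,1]>150)&(d>0)&(W[...,2]>.1)
P=W[o]
q=P-seat
print(len(P),'along',np.percentile(q@u45,[1,99]),'norm',np.percentile(q@((ez-ex)*c45),[1,99]),'lat',np.percentile(q@ey,[1,50,99]))
```

```text
[0.526  0.1754 0.2286] [-134.9676    0.0356  -18.83  ]
pin_mid [(array([282., 238.]), 0.64, array([0.5471, 0.2383, 0.1198]))]
pin_collar [(array([281., 226.]), 0.85, array([0.5487, 0.2447, 0.1297])), (array([114., 138.]), 0.53, array([0.3848, 0.5028, 0.0191]))]
1485 along [0.0202 0.0692] norm [-0.0038  0.1996] lat [-0.0112 -0.0007  0.0323]
```

View pics/w4.png

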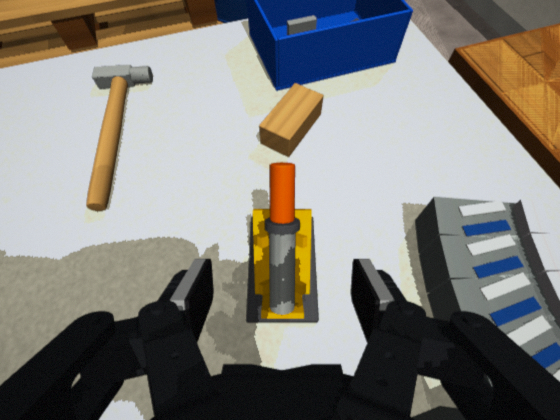

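Run:
```python
from h import *
a=plan([.622,.045,.29],tool(-ez,-ey),6.5)
```

```text
6 rows
[[-7.5, 0.02, -0.03, 2.23, 0.35, -1.85, 6.5], [-7.5, 0.02, -0.03, 2.23, 0.59, -1.79, 6.5], [-7.49, 0.03, -0.03, 2.23, 0.82, -1.69, 6.5], [-7.5, 0.02, -0.03, 2.23, 1.04, -1.57, 6.5], [-7.5, 0.02, -0.03, 2.23, 1.24, -1.43, 6.5], [-7.5, 0.02, -0.03, 2.23, 1.4, -1.24, 6.5]]
```

arm_command(
  targets=[
    [-7.5,0,0,2.23,0.35,-1.85,6.5],
    [-7.5,0,0,2.23,0.59,-1.79,6.5],
    [-7.5,0,0,2.23,0.82,-1.69,6.5],
    [-7.5,0,0,2.23,1.04,-1.57,6.5],
    [-7.5,0,0,2.23,1.24,-1.43,6.5],
    [-7.5,0,0,2.23,1.4,-1.24,6.5],
    [0,0,0,0,0,0,6.5],
    [0,0,0,0,0,0,6.5],
    [0,0,0,0,0,0,6.5],
  ],
)

```text
time_s: 14.12
position: [0.6213, 0.0447, 0.2905]
tcp_rot: [-179.9, 0.2, -18.8]
wrist_force: [0.1, 0.3, 0.3]
width: 0.0646
```

Run:
```python
from h import *
np.set_printoptions(precision=4,suppress=True)
im,d,W,T,K=shot('wrist','w5.png')
r=ctrl.pinpoint('wrist','bore');print(r)
for x in r[:2]:print(ray(T,K,x['centre'][0],x['centre'][1],.095))
top=(abs(W[...,2]-.095)<.006)&(d>0)
# hole: points below mouth enclosed by top
n,lab,st,ce=cv2.connectedComponentsWithStats(top.astype(np.uint8))
i=1+np.argmax(st[1:,4]);m=(lab==i).astype(np.uint8);print('top',st[i],'z',np.median(W[lab==i][:,2]))
rc=cv2.minAreaRect(W[lab==i][:,:2].astype(np.float32));print('rect',rc)
cs,hi=cv2.findContours(m,cv2.RETR_CCOMP,cv2.CHAIN_APPROX_NONE)
for k,cn in enumerate(cs):
    if hi[0][k][3]>=0 and len(cn)>25:
        e=cv2.fitEllipse(cn);q=ray(T,K,cn[:,0,0].astype(float),cn[:,0,1].astype(float),.095)[:,:2]
        cc,rr=cv2.minEnclosingCircle(q.astype(np.float32));print('hole',e,ray(T,K,e[0][0],e[0][1],.095),cc,rr)
```

```text
[{'centre': [279.4, 203.8], 'conf': 0.89}]
[0.6118 0.0275 0.095 ]
top [ 233  157   94   92 5148] z 0.09524191151012854
rect ((0.6125606298446655, 0.026421954855322838), (0.08068747073411942, 0.08013410121202469), 88.93690490722656)
hole ((280.4947204589844, 203.3594512939453), (22.94675636291504, 24.55132293701172), 95.42464447021484) [0.6131 0.0276 0.095 ] (0.6130989193916321, 0.02757979929447174) 0.01351893786340952
```

View pics/w5.png

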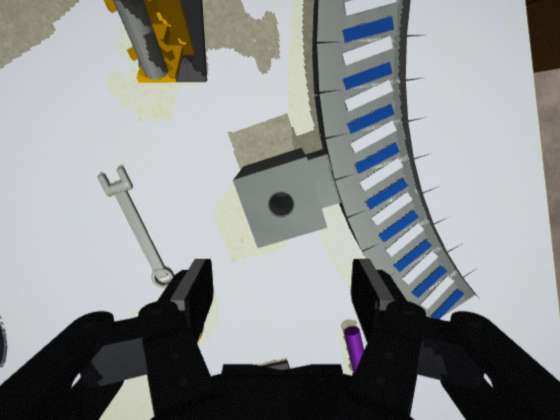

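Run:
```python
from h import *
Rm=tool(-u45,-ey);s=seat-.0005*ey
a=plan([.578,.33,.29],Rm,6.5)
b=plan(s+.103*u45,Rm,6.5,start=a)
c=plan(s+.033*u45,Rm,6.5,start=b,vmax=3)
print(a,b,c)
```

```text
7 rows
[[-6.44, 0.03, -0.01, -1.9, -3.66, 0.02, 6.5], [-6.43, 0.02, -0.02, -1.9, -3.64, -0.39, 6.5], [-6.44, 0.03, -0.01, -1.9, -3.58, -0.8, 6.5], [-6.44, 0.03, -0.01, -1.9, -3.46, -1.19, 6.5], [-6.44, 0.02, -0.02, -1.89, -3.31, -1.58, 6.5], [-6.43, 0.03, -0.01, -1.9, -3.12, -1.93, 6.5], [-6.44, 0.02, -0.01, -1.89, -2.87, -2.28, 6.5]]
3 rows
[[0.0, 0.0, 0.0, 0.0, -2.1, 3.09, 6.5], [0.0, 0.0, 0.0, -0.01, -2.11, 3.09, 6.5], [0.0, 0.0, 0.0, 0.0, -2.1, 3.09, 6.5]]
3 rows
[[0.0, 0.0, 0.0, 0.0, 0.0, 2.33, 6.5], [0.0, 0.0, 0.0, 0.0, 0.0, 2.33, 6.5], [0.0, 0.0, 0.0, 0.0, -0.01, 2.34, 6.5]]
(array([0.5779877 , 0.33001187, 0.29000786]), array([[ 9.47626966e-01, -2.25819228e-01, -2.25851299e-01],
       [-3.19379293e-01, -6.70055106e-01, -6.70091801e-01],
       [-1.32031122e-05,  7.07129289e-01, -7.07084273e-01]])) (array([0.57120571, 0.31020677, 0.17984129]), array([[ 9.47626966e-01, -2.25819228e-01, -2.25851299e-01],
       [-3.19379293e-01, -6.70055106e-01, -6.70091801e-01],
       [-1.32031122e-05,  7.07129289e-01, -7.07084273e-01]])) (array([0.5554187 , 0.26336735, 0.13027467]), array([[ 9.47626966e-01, -2.25819228e-01, -2.25851299e-01],
       [-3.19379293e-01, -6.70055106e-01, -6.70091801e-01],
       [-1.32031122e-05,  7.07129289e-01, -7.07084273e-01]]))
```

arm_command(
  targets=[
    [-6.44,0,0,-1.9,-3.66,0,6.5],
    [-6.44,0,0,-1.9,-3.64,-0.39,6.5],
    [-6.44,0,0,-1.9,-3.58,-0.8,6.5],
    [-6.44,0,0,-1.9,-3.46,-1.19,6.5],
    [-6.44,0,0,-1.9,-3.31,-1.58,6.5],
    [-6.43,0,0,-1.9,-3.12,-1.93,6.5],
    [-6.44,0,0,-1.89,-2.87,-2.28,6.5],
    [0,0,0,0,0,0,6.5],
    [0,0,0,0,0,0,6.5],
  ],
)

```text
time_s: 15.35
position: [0.5087, 0.2602, 0.2147]
tcp_rot: [141.2, -4.2, -15.9]
wrist_force: [-0.1, 0.2, 0.3]
width: 0.0647
```

Run:
```python
from h import *
ob=ctrl.get_obs();print(ob['q'],ob['position'],ob['tcp_rot'])
Rm=tool(-u45,-ey);s=seat-.0005*ey
b=plan(s+.103*u45,Rm,6.5,n=4)
```

```text
[ 39.57419821  52.03192814  46.77781045 116.63854213 -23.66905707
 153.81811608] [0.50867337 0.26021927 0.21473983] [141.23172146  -4.17293073 -15.92245368]
4 rows
[[-1.58, -1.23, -0.19, 1.09, -1.87, -0.28, 6.5], [-1.58, -1.22, -0.2, 1.1, -1.86, -0.35, 6.5], [-1.59, -1.23, -0.19, 1.09, -1.84, -0.43, 6.5], [-1.58, -1.23, -0.2, 1.09, -1.83, -0.5, 6.5]]
```

```bash
cat >> h.py <<'E'
def tl(a): # tool leaning: body towards +ex by a deg
    a=np.radians(a); return tool(-(np.sin(a)*ex+np.cos(a)*ez),-ey)
E
python3 - <<'E'
from h import *
Rm=tl(15);s=seat-.0005*ey;G=s+.046*u45
t=G+.011*Rm[:,2]
a=plan(t-.13*Rm[:,2],Rm,6.5)
b=plan(t,Rm,6.5,start=a,vmax=2.6)
print(t,t-.13*Rm[:,2])
E
```

```text
3 rows
[[7.88, -1.66, 0.17, 1.62, -0.69, -2.11, 6.5], [7.89, -1.66, 0.18, 1.57, -0.99, -2.04, 6.5], [7.88, -1.66, 0.17, 1.5, -1.26, -1.92, 6.5]]
5 rows
[[0.0, 0.0, 0.0, 0.0, 0.0, 2.6, 6.5], [0.0, 0.0, 0.0, 0.0, 0.0, 2.6, 6.5], [0.0, 0.0, 0.0, 0.0, 0.0, 2.6, 6.5], [0.0, 0.0, 0.0, 0.0, 0.0, 2.6, 6.5], [0.0, 0.0, 0.0, 0.0, 0.0, 2.6, 6.5]]
[0.55745065 0.269368   0.12890176] [0.56819393 0.30125467 0.25447175]
```

arm_command(
  targets=[
    [0,0,0,0,0,-2,6.5],
    [7.88,-1.66,0.17,1.6,-0.7,-1.4,6.5],
    [7.89,-1.66,0.18,1.57,-1,-1.4,6.5],
    [7.88,-1.66,0.17,1.5,-1.26,-1.3,6.5],
    [0,0,0,0,0,0,6.5],
    [0,0,0,0,0,0,6.5],
  ],
)

```text
time_s: 16.1
position: [0.561, 0.2962, 0.2456]
tcp_rot: [165.4, -0.3, -18.3]
wrist_force: [1.5, 1.1, 0.2]
width: 0.0647
```

Run:
```python
from h import *
ob=ctrl.get_obs();print(ob['q'])
Rm=tl(15);s=seat-.0005*ey;G=s+.046*u45
t=G+.011*Rm[:,2]
a=plan(t-.08*Rm[:,2],Rm,6.5)
b=plan(t,Rm,6.5,start=a,vmax=2.6)
```

```text
[ 32.38890892  42.30705341  43.93958494 102.78305144  -9.43339016
 141.64662403]
1 rows
[[-0.44, -0.42, 0.23, 0.49, -0.43, 3.97, 6.5]]
4 rows
[[0.0, 0.0, 0.0, 0.0, 0.0, 2.0, 6.5], [0.0, 0.0, 0.0, 0.0, 0.0, 2.0, 6.5], [0.0, 0.0, 0.0, 0.0, 0.0, 2.0, 6.5], [0.0, 0.0, 0.0, 0.0, 0.0, 2.0, 6.5]]
```

arm_command(
  targets=[
    [-0.44,-0.42,0.23,0.49,-0.43,2,6.5],
    [0,0,0,0,0,1.97,6.5],
    [0,0,0,0,0,2,6.5],
    [0,0,0,0,0,2,6.5],
    [0,0,0,0,0,0,6.5],
    [0,0,0,0,0,0,6.5],
  ],
)

```text
time_s: 16.85
position: [0.5609, 0.2801, 0.1669]
tcp_rot: [165.1, 0.0, -18.6]
wrist_force: [0.2, -0.1, 0.7]
width: 0.065
```

Run:
```python
from h import *
ob=ctrl.get_obs();print(ob['q'],ob['wrist_force'])
Rm=tl(15);s=seat-.0005*ey;G=s+.046*u45
t=G+.011*Rm[:,2]
b=plan(t,Rm,6.5,vmax=2.6)
```

```text
[ 31.21050724  40.43068692  29.06389066  90.18191504  -9.55498511
 140.73938832] [ 0.17986375 -0.07825618  0.66912806]
2 rows
[[-0.03, 0.01, 0.03, 0.01, 0.05, 1.98, 6.5], [-0.02, 0.02, 0.03, 0.01, 0.06, 1.98, 6.5]]
```

arm_command(
  targets=[
    [0,0,0,0,0.05,1.98,6.5],
    [0,0,0,0,0.05,1.98,6.5],
    [0,0,0,0,0,0,6.5],
    [0,0,0,0,0,0,1.5],
    [0,0,0,0,0,0,1.5],
    [0,0,0,0,0,0,1.5],
    [0,0,0,0,0,0,1.5],
    [0,0,0,0,0,0,1.5],
    [0,0,0,0,0,0,1.5],
  ],
)

```text
time_s: 17.98
position: [0.558, 0.2698, 0.13]
tcp_rot: [165.2, -0.1, -18.6]
wrist_force: [2.1, 3.8, 6.4]
width: 0.0209
```

```bash
cat >> h.py <<'E'
bore=np.array([.613,.0275,.095])
def tgt(th,tip,off=.115,ga=30):
    """tool rotation and TCP for pin tilt th deg with tip at tip (off: grasp point to tip, ga: pin-tool angle)"""
    a=np.radians(th); u=np.sin(a)*ex+np.cos(a)*ez; Rm=tl(th-ga)
    return tip+off*u+.011*Rm[:,2],Rm
E
python3 - <<'E'
from h import *
ob=ctrl.get_obs();p=np.array(ob['position']);Rm=rot(ob['tcp_rot']);print(ob['position'],ob['tcp_rot'],ob['wrist_force'])
a=plan(p+.06*(ez-ex)*c45,Rm,1.5,vmax=3,)
b=plan(a[0]+.07*ez,Rm,1.5,start=a,vmax=4)
t,R2=tgt(12,bore+[0,0,.03])
c=plan(t,R2,1.5,start=b,vmax=4,wmax=5)
print(b[0],t)
E
```

```text
[0.55804472 0.26975163 0.13001173] [ 1.65197583e+02 -5.56818312e-02 -1.85814102e+01] [2.13248429 3.75348475 6.35258966]
3 rows
[[0.0, 0.0, 0.0, 0.0, 1.73, -1.01, 1.5], [0.0, 0.0, 0.0, 0.0, 1.73, -1.0, 1.5], [0.0, 0.0, 0.0, 0.0, 1.73, -1.01, 1.5]]
2 rows
[[0.0, 0.0, 0.0, 0.0, 0.89, -3.38, 1.5], [0.0, 0.0, 0.0, 0.01, 0.9, -3.39, 1.5]]
7 rows
[[4.69, -0.01, 0.01, 1.85, 1.91, 0.73, 1.5], [4.68, -0.01, 0.0, 1.84, 1.96, 0.58, 1.5], [4.69, 0.0, 0.01, 1.85, 2.0, 0.41, 1.5], [4.68, -0.01, 0.0, 1.85, 2.03, 0.25, 1.5], [4.69, -0.01, 0.01, 1.85, 2.05, 0.08, 1.5], [4.69, -0.01, 0.0, 1.85, 2.04, -0.08, 1.5], [4.68, -0.01, 0.01, 1.85, 2.03, -0.25, 1.5]]
[0.54450231 0.22949717 0.24249569] [0.62171977 0.05338076 0.2270254 ]
```

arm_command(
  targets=[
    [0,0,0,0,1,-0.58,1.5],
    [0,0,0,0,1.73,-1,1.5],
    [0,0,0,0,2.46,-1.43,1.5],
    [0,0,0,0,0.9,-3.38,1.5],
    [0,0,0,0,0.9,-3.38,1.5],
    [0,0,0,0,0,0,1.5],
  ],
)

```text
time_s: 18.73
position: [0.5448, 0.2293, 0.2439]
tcp_rot: [165.3, -0.1, -18.6]
wrist_force: [-0.3, 0.4, -3.7]
width: 0.0207
```

arm_command(
  targets=[
    [4.69,0,0,1.85,1.91,0.73,1.5],
    [4.68,0,0,1.84,1.96,0.58,1.5],
    [4.69,0,0,1.85,2.0,0.41,1.5],
    [4.68,0,0,1.85,2.03,0.25,1.5],
    [4.69,0,0,1.85,2.05,0.08,1.5],
    [4.69,0,0,1.85,2.04,-0.08,1.5],
    [4.68,0,0,1.85,2.03,-0.25,1.5],
    [0,0,0,0,0,0,1.5],
    [0,0,0,0,0,0,1.5],
    [0,0,0,0,0,0,1.5],
  ],
)

```text
time_s: 19.98
position: [0.621, 0.0539, 0.2259]
tcp_rot: [-162.1, 0.0, -18.5]
wrist_force: [0.0, 0.9, -2.9]
width: 0.0211
```

Run:
```python
from h import *
np.set_printoptions(precision=4,suppress=True)
ob=ctrl.get_obs();print(ob['position'],ob['tcp_rot'],ob['wrist_force'],ob['width'])
im,d,W,T,K=shot('wrist','w6.png');np.savez('w6.npz',im=im,d=d,W=W,T=T,K=K)
for l in['pin_tip','pin_mid','bore']:
    print(l,[(np.round(x['centre']),round(x['conf'],2),med(W,x['centre'])) for x in ctrl.pinpoint('wrist',l)[:2]])
im,d,W,T,K=shot('scene');np.savez('s6.npz',im=im,d=d,W=W,T=T,K=K)
g=cv2.resize(im[110:280,250:390],None,fx=3,fy=3,interpolation=cv2.INTER_CUBIC)
w=np.load('w6.npz')['im'][120:420,130:430]
w=cv2.resize(w,(510,510));g=cv2.resize(g,(int(g.shape[1]*510/g.shape[0]),510))
out=np.hstack([w,g]);print(out.shape);cv2.imwrite('pics/c6.png',out[:,:800,::-1])
```

```text
[0.621  0.0539 0.2259] [-162.1145    0.0368  -18.5146] [ 0.021   0.867  -2.9095] 0.021060761157847357
pin_tip [(array([284., 282.]), 0.4, array([0.6228, 0.0576, 0.2583]))]
pin_mid []
bore []
(510, 930, 3)
```

View pics/c6.png

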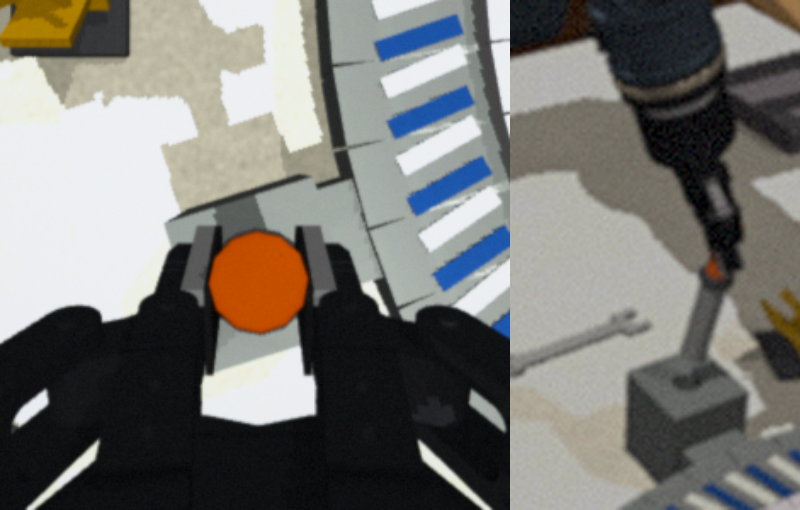

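Run:
```python
from h import *
np.set_printoptions(precision=4,suppress=True)
ob=ctrl.get_obs();p=np.array(ob['position']);Rm=rot(ob['tcp_rot'])
f=np.load('w6.npz');im,d,W,T,K=[f[k] for k in('im','d','W','T','K')]
h=cv2.cvtColor(im,cv2.COLOR_RGB2HSV).astype(int)
o=((h[...,0]<14)&(h[...,1]>180)&(d>0)&(d<.25)&(abs(np.arange(560)-283)<60)).astype(np.uint8)
n,lab,st,ce=cv2.connectedComponentsWithStats(o);i=1+np.argmax(st[1:,4])
P=W[lab==i];c=P.mean(0);_,s,vt=np.linalg.svd(P-c,full_matrices=False);n=vt[2]*np.sign(vt[2][2])
print('head centre',c,'in tool',Rm.T@(c-p),'normal',n,'tilt ex',np.degrees(np.arctan2(n@ex,n[2])),'lat',np.degrees(np.arctan2(n@ey,n[2])),'rms',s[2]/len(P)**.5)
a=np.radians(30);ut=Rm.T@n
print('pin axis in tool',ut,'expected',[0,np.sin(a),-np.cos(a)],[0,-np.sin(a),-np.cos(a)])
print('expected head in tool', np.array([0,0,-.011])+.023*np.array([0,-np.sin(a),-np.cos(a)]))
f=np.load('s6.npz');im,d,W,T,K=[f[k] for k in('im','d','W','T','K')]
# project expected pin axis & bore in scene
def proj(X):
    q=T[:3,:3].T@(np.array(X)-T[:3,3]);return [K[0,2]+K[0,0]*q[0]/-q[2],K[1,2]+K[1,1]*q[1]/q[2]]
for th in(8,12,16):
    u=np.sin(np.radians(th))*ex+np.cos(np.radians(th))*ez;g=p-.011*Rm[:,2]
    print(th,'tip',proj(g-.115*u),'collar',proj(g-.035*u))
print('bore',proj(bore))
big=cv2.resize(im[180:260,270:370],None,fx=8,fy=8,interpolation=cv2.INTER_CUBIC)
cv2.imwrite('pics/s6.png',big[:,:,::-1])
```

```text
head centre [0.6215 0.0567 0.2578] in tool [-0.0007 -0.0127 -0.0291] normal [0.1772 0.4296 0.8855] tilt ex 27.63881334168344 lat -1.9907418296050299 rms 0.0038703179696598384
pin axis in tool [ 0.0312 -0.7134 -0.7   ] expected [0, np.float64(0.49999999999999994), np.float64(-0.8660254037844387)] [0, np.float64(-0.49999999999999994), np.float64(-0.8660254037844387)]
expected head in tool [ 0.     -0.0115 -0.0309]
8 tip [np.float64(312.69375542490235), np.float64(227.30313028344295)] collar [np.float64(318.5921404059363), np.float64(202.527344942545)]
12 tip [np.float64(309.9096567696097), np.float64(227.27069683330126)] collar [np.float64(317.7175917639044), np.float64(202.5016607860072)]
16 tip [np.float64(307.1667120592624), np.float64(227.07038946600576)] collar [np.float64(316.85914453791094), np.float64(202.42118521362127)]
bore [np.float64(309.39889257331185), np.float64(235.86371926834443)]
```

View pics/s6.png

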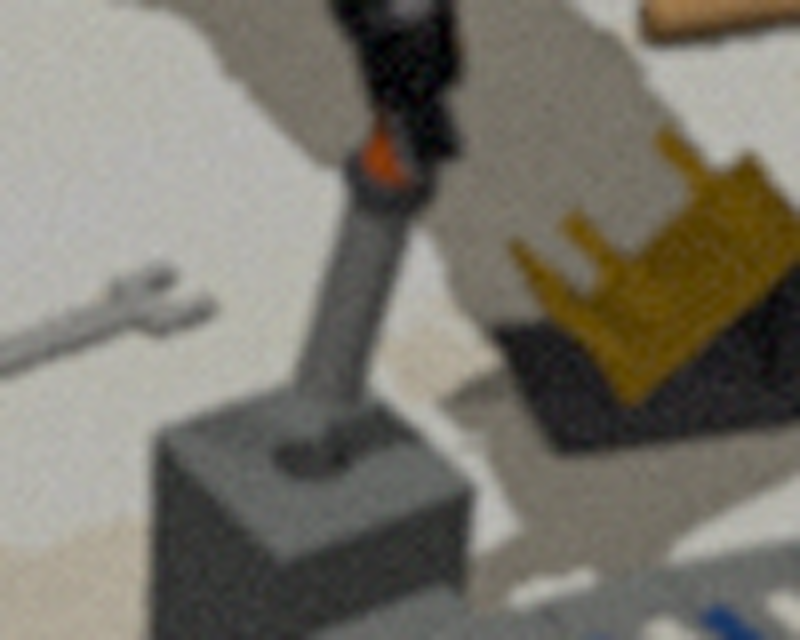

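```bash
cat > axis.py <<'E'
from h import *
from scipy.optimize import least_squares
np.set_printoptions(precision=4,suppress=True)
def cyl(P,r,c0,u0):
    """cylinder of known radius: axis point at c0's height and direction"""
    def f(x):
        u=np.array([x[2],x[3],1.]);u/=np.linalg.norm(u);q=P-np.array([x[0],x[1],c0[2]])
        return np.linalg.norm(q-np.outer(q@u,u),axis=1)-r
    s=least_squares(f,[c0[0],c0[1],u0[0]/u0[2],u0[1]/u0[2]],loss='soft_l1',f_scale=.0015)
    return s.x,np.sqrt(np.median(f(s.x)**2))
def run(ga=30,off=.115):
    ob=ctrl.get_obs();p=np.array(ob['position']);Rm=rot(ob['tcp_rot']);G=p-.011*Rm[:,2]
    a=np.radians(ga);u=Rm@np.array([0,-np.sin(a),-np.cos(a)])
    tip=G-off*u; res=[]
    print('TCP',p,'nominal tip-bore',(tip-bore)*1e3,'tilt',np.degrees(np.arctan2(u@ex,u[2])))
    for cam in('scene','side'):
        im,d,W,T,K=shot(cam)
        q=W-tip;t=q@u;rad=np.linalg.norm(q-t[...,None]*u,axis=-1)
        m=(t>.006)&(t<.074)&(rad<.02)&(d>0)&(W[...,2]>.099)
        if m.sum()<40: print(cam,'few',m.sum());continue
        P=W[m]; c=tip+.04*u
        x,e=cyl(P,.012,c,u)
        ua=np.array([x[2],x[3],1]);ua/=np.linalg.norm(ua);cp=np.array([x[0],x[1],c[2]])
        zt=tip[2]; tp=cp+ua*(zt-c[2])/ua[2]
        print(cam,m.sum(),'mad %.4f'%e,'tilt ex %.2f lat %.2f'%tuple(np.degrees(np.arctan2([ua@ex,ua@ey],ua[2]))),'tip-bore ex %.2f ey %.2f mm'%((tp-bore)@ex*1e3,(tp-bore)@ey*1e3))
if __name__=='__main__': run()
E
python3 axis.py
python3 - <<'E'
from h import *
im,d,W,T,K=shot('scene')
v,u=np.mgrid[:420,:560]
top=(u>285)&(u<335)&(v>218)&(v<275)&(abs(W[...,2]-.095)<.007)
rc=cv2.minAreaRect(W[top][:,:2].astype(np.float32));print('scene lug',rc,np.median(W[top][:,2]))
E
```

```text
TCP [0.6212 0.0534 0.2262] nominal tip-bore [-0.5176 -0.1013 29.2097] tilt 12.091578967448909
scene 202 mad 0.0010 tilt ex 12.06 lat -0.23 tip-bore ex -0.15 ey 1.05 mm
side 125 mad 0.0011 tilt ex 11.37 lat 1.08 tip-bore ex 1.49 ey -3.76 mm
scene lug ((0.613205075263977, 0.022958576679229736), (0.08257269114255905, 0.08359703421592712), 87.75572967529297) 0.09444973227840003
```

```bash
cat > st.py <<'E'
from h import *
import sys
# usage: st.py d_ex d_ey d_z (mm) dtheta(deg, pivot at tip) nrows  [off ga]
dx,dy,dz,dth=map(float,sys.argv[1:5]);n=int(sys.argv[5])
ob=ctrl.get_obs();p=np.array(ob['position']);Rm=rot(ob['tcp_rot'])
a=np.radians(30);u=Rm@np.array([0,-np.sin(a),-np.cos(a)]);G=p-.011*Rm[:,2];tip=G-.115*u
print('F',np.round(ob['wrist_force'],1),'tip ex %.1f ey %.1f z %.1f th %.2f lat %.2f'%((tip-bore)@ex*1e3,(tip-bore)@ey*1e3,(tip-bore)[2]*1e3,np.degrees(np.arctan2(u@ex,u[2])),np.degrees(np.arctan2(u@ey,u[2]))))
Q=R.from_rotvec(dth*ey,degrees=True).as_matrix()  # +dth: lean head further to +ex
t2=tip+(dx*ex+dy*ey+dz*ez)/1e3
plan(t2+Q@(p-tip),Q@Rm,1.5,n=n)
E
python3 st.py -2.2 -0.5 -22 0 3
```

```text
F [-0.5 -0.4 -3.3] tip ex -0.6 ey 0.3 z 29.2 th 12.09 lat -0.00
3 rows
[[0.0, 0.0, 0.0, 0.02, 0.3, 0.68, 1.5], [0.0, 0.0, 0.0, 0.01, 0.29, 0.67, 1.5], [0.0, 0.0, 0.0, 0.02, 0.3, 0.68, 1.5]]
```

arm_command(
  targets=[
    [0,0,0,0.02,0.3,0.68,1.5],
    [0,0,0,0.02,0.29,0.67,1.5],
    [0,0,0,0.02,0.3,0.68,1.5],
    [0,0,0,0,0,0,1.5],
    [0,0,0,0,0,0,1.5],
  ],
)

```text
time_s: 21.0
position: [0.6212, 0.0506, 0.2042]
tcp_rot: [-162.1, 0.0, -18.6]
wrist_force: [-0.5, 0.1, -4.0]
width: 0.0207
```

```bash
python3 axis.py; python3 st.py 0 0 -5 0 4
```

```text
TCP [0.6212 0.0506 0.2042] nominal tip-bore [-0.6043 -2.9008  7.2252] tilt 12.08145085391263
scene 196 mad 0.0010 tilt ex 11.38 lat -0.22 tip-bore ex -2.52 ey -0.17 mm
side 126 mad 0.0014 tilt ex 12.24 lat 1.20 tip-bore ex -1.10 ey -4.63 mm
F [-0.5 -0.2 -2.6] tip ex -2.9 ey -0.5 z 7.4 th 12.08 lat 0.02
4 rows
[[0.0, 0.0, 0.0, 0.0, 0.04, 0.12, 1.5], [0.0, 0.0, 0.0, 0.0, 0.04, 0.12, 1.5], [0.0, 0.0, 0.0, 0.0, 0.04, 0.12, 1.5], [0.0, 0.0, 0.0, 0.0, 0.03, 0.12, 1.5]]
```

arm_command(
  targets=[
    [0,0,0,0,0.04,0.12,1.5],
    [0,0,0,0,0.04,0.12,1.5],
    [0,0,0,0,0.04,0.12,1.5],
    [0,0,0,0,0.04,0.12,1.5],
    [0,0,0,0,0,0,1.5],
  ],
)

```text
time_s: 21.72
position: [0.621, 0.0506, 0.1989]
tcp_rot: [-162.1, 0.0, -18.6]
wrist_force: [0.2, 0.2, -3.5]
width: 0.0205
```

arm_command(
  targets=[
    [0,0,0,0,0.04,0.12,1.5],
    [0,0,0,0,0.04,0.12,1.5],
    [0,0,0,0,0,0,1.5],
  ],
)

```text
time_s: 22.1
position: [0.621, 0.0505, 0.1964]
tcp_rot: [-162.1, 0.0, -18.6]
wrist_force: [0.2, -1.1, -3.2]
width: 0.0206
```

arm_command(
  targets=[
    [0,0,0,0,0.04,0.12,1.5],
    [0,0,0,0,0.04,0.12,1.5],
    [0,0,0,0,0,0,1.5],
    [0,0,0,0,0,0,1.5],
  ],
)

```text
time_s: 22.6
position: [0.6211, 0.0505, 0.1939]
tcp_rot: [-162.1, 0.0, -18.6]
wrist_force: [0.0, -1.6, -2.9]
width: 0.0206
```

```bash
python3 axis.py; python3 st.py 0 0 0 0 1
```

```text
TCP [0.6211 0.0505 0.1939] nominal tip-bore [-0.7322 -3.0559 -3.0404] tilt 12.091135892229499
scene 191 mad 0.0009 tilt ex 11.57 lat 0.52 tip-bore ex -3.06 ey -0.39 mm
side 123 mad 0.0013 tilt ex 12.28 lat -0.05 tip-bore ex -2.06 ey -3.26 mm
F [-0.8 -1.9 -3. ] tip ex -3.1 ey -0.3 z -3.0 th 12.09 lat -0.01
1 rows
[[0.0, 0.0, 0.0, 0.0, 0.0, 0.0, 1.5]]
```

```bash
python3 st.py 2 0 0 0 2; python3 st.py 0 0 -2 0 2|tail -1; python3 st.py 0 0 0 -4 1|tail -1
```

```text
F [-0.8 -1.9 -3. ] tip ex -3.1 ey -0.3 z -3.0 th 12.09 lat -0.01
2 rows
[[0.0, 0.0, 0.0, 0.0, -0.1, 0.03, 1.5], [0.0, 0.0, 0.0, 0.0, -0.09, 0.03, 1.5]]
[[0.0, 0.0, 0.0, 0.0, 0.03, 0.1, 1.5], [0.0, 0.0, 0.0, 0.0, 0.03, 0.09, 1.5]]
[[4.0, 0.0, 0.0, 0.0, 0.63, -0.38, 1.5]]
```

arm_command(
  targets=[
    [0,0,0,0,-0.1,0.03,1.5],
    [0,0,0,0,-0.09,0.03,1.5],
    [0,0,0,0,0,0,1.5],
  ],
)

```text
time_s: 23.08
position: [0.6216, 0.052, 0.1938]
tcp_rot: [-162.1, 0.0, -18.6]
wrist_force: [-1.6, -5.6, -4.0]
width: 0.0207
```

arm_command(
  targets=[
    [0,0,0,0,0.03,0.1,1.5],
    [0,0,0,0,0.03,0.1,1.5],
    [0,0,0,0,0,0,1.5],
  ],
)

```text
time_s: 23.45
position: [0.6218, 0.052, 0.1921]
tcp_rot: [-162.1, -0.0, -18.6]
wrist_force: [-1.4, -7.1, -0.0]
width: 0.0208
```

```bash
python3 st.py 0 0 -3 0 2
```

```text
F [-1.4 -7.1 -0. ] tip ex -1.5 ey -0.6 z -4.9 th 12.13 lat 0.02
2 rows
[[0.0, 0.0, 0.0, 0.0, 0.05, 0.14, 1.5], [0.0, 0.0, 0.0, 0.0, 0.04, 0.15, 1.5]]
```

arm_command(
  targets=[
    [2,0,0,0,0.32,-0.19,1.5],
    [2,0,0,0,0.32,-0.19,1.5],
    [0,0,0,0,0,0,1.5],
    [0,0,0,0,0,0,1.5],
  ],
)

```text
time_s: 23.95
position: [0.6194, 0.0455, 0.1935]
tcp_rot: [-158.1, 0.0, -18.6]
wrist_force: [0.5, 0.2, -2.2]
width: 0.0207
```

```bash
python3 st.py 0 0 0 -4 2
```

```text
F [ 0.5  0.2 -2.2] tip ex -1.2 ey -0.3 z -5.1 th 8.07 lat -0.01
2 rows
[[2.0, 0.0, 0.0, 0.0, 0.32, -0.19, 1.5], [2.0, 0.0, 0.0, 0.0, 0.31, -0.2, 1.5]]
```

arm_command(
  targets=[
    [2,0,0,0,0.32,-0.19,1.5],
    [2,0,0,0,0.32,-0.19,1.5],
    [0,0,0,0,0,0,1.5],
    [0,0,0,0,0,0,1.5],
  ],
)

```text
time_s: 24.45
position: [0.6171, 0.0384, 0.1945]
tcp_rot: [-154.1, 0.0, -18.6]
wrist_force: [-0.4, 0.5, -2.6]
width: 0.0207
```

```bash
python3 st.py 0 0 0 -4 2; python3 axis.py
```

```text
F [-0.4  0.5 -2.6] tip ex -1.4 ey -0.4 z -5.3 th 4.09 lat -0.01
2 rows
[[2.0, 0.0, 0.0, 0.0, 0.32, -0.19, 1.5], [2.0, 0.0, 0.0, 0.0, 0.31, -0.2, 1.5]]
TCP [0.6171 0.0384 0.1945] nominal tip-bore [-0.0711 -1.4285 -5.3193] tilt 4.089241661494129
scene 175 mad 0.0009 tilt ex 5.24 lat 0.28 tip-bore ex -3.99 ey -0.42 mm
side 118 mad 0.0013 tilt ex 4.90 lat -0.52 tip-bore ex -1.75 ey -2.94 mm
```

arm_command(
  targets=[
    [2,0,0,0,0.32,-0.19,1.5],
    [2,0,0,0,0.32,-0.19,1.5],
    [0,0,0,0,0,0,1.5],
    [0,0,0,0,0,0,1.5],
  ],
)

```text
time_s: 25.05
position: [0.6147, 0.0313, 0.1949]
tcp_rot: [-150.1, 0.0, -18.6]
wrist_force: [-0.5, 0.6, -2.7]
width: 0.0206
```

```bash
python3 st.py 0 0 -4 0 2; python3 axis.py
```

```text
F [-0.5  0.6 -2.7] tip ex -1.6 ey -0.4 z -5.6 th 0.10 lat -0.02
2 rows
[[0.0, 0.0, 0.0, 0.0, 0.1, 0.17, 1.5], [0.0, 0.0, 0.0, 0.0, 0.1, 0.18, 1.5]]
TCP [0.6147 0.0313 0.1949] nominal tip-bore [-0.1567 -1.585  -5.6006] tilt 0.09754753987359142
scene 173 mad 0.0008 tilt ex 0.56 lat 0.45 tip-bore ex -3.70 ey -0.62 mm
side 114 mad 0.0014 tilt ex 0.72 lat 0.49 tip-bore ex -2.18 ey -4.00 mm
```

arm_command(
  targets=[
    [0,0,0,0,0.1,0.17,1.5],
    [0,0,0,0,0.1,0.18,1.5],
    [0,0,0,0,0,0,1.5],
  ],
)

```text
time_s: 25.52
position: [0.6146, 0.0317, 0.1907]
tcp_rot: [-150.1, 0.0, -18.6]
wrist_force: [0.1, 0.0, -2.8]
width: 0.0205
```

arm_command(
  targets=[
    [0,0,0,0,0.1,0.17,1.5],
    [0,0,0,0,0.1,0.17,1.5],
    [0,0,0,0,0.1,0.18,1.5],
    [0,0,0,0,0,0,1.5],
  ],
)

```text
time_s: 26.02
position: [0.6146, 0.0315, 0.1847]
tcp_rot: [-150.1, 0.0, -18.6]
wrist_force: [-0.3, -0.0, -3.2]
width: 0.0204
```

arm_command(
  targets=[
    [0,0,0,0,0.15,0.26,1.5],
    [0,0,0,0,0.15,0.26,1.5],
    [0,0,0,0,0.15,0.26,1.5],
    [0,0,0,0,0.15,0.26,1.5],
    [0,0,0,0,0,0,1.5],
  ],
)

```text
time_s: 26.65
position: [0.6145, 0.0315, 0.1726]
tcp_rot: [-150.1, 0.0, -18.6]
wrist_force: [0.7, -0.7, -3.1]
width: 0.0204
```

arm_command(
  targets=[
    [0,0,0,0,0.15,0.26,1.5],
    [0,0,0,0,0.15,0.26,1.5],
    [0,0,0,0,0.15,0.26,1.5],
    [0,0,0,0,0.15,0.26,1.5],
    [0,0,0,0,0,0,1.5],
  ],
)

```text
time_s: 27.28
position: [0.6145, 0.0315, 0.1606]
tcp_rot: [-150.1, 0.0, -18.6]
wrist_force: [-0.0, -0.2, -3.5]
width: 0.0206
```

```bash
python3 st.py 0 0 -20 0 5; python3 axis.py
```

```text
F [-0.  -0.2 -3.5] tip ex -1.3 ey -0.1 z -39.9 th 0.09 lat -0.04
5 rows
[[0.0, 0.0, 0.0, 0.0, 0.2, 0.35, 1.5], [0.0, 0.0, 0.0, 0.0, 0.2, 0.34, 1.5], [0.0, 0.0, 0.0, 0.0, 0.2, 0.35, 1.5], [0.0, 0.0, 0.0, 0.0, 0.2, 0.35, 1.5], [0.0, 0.0, 0.0, 0.0, 0.2, 0.34, 1.5]]
TCP [0.6145 0.0315 0.1606] nominal tip-bore [ -0.3305  -1.3032 -39.8701] tilt 0.09000025891991034
scene 75 mad 0.0010 tilt ex 0.34 lat 0.80 tip-bore ex -3.50 ey -0.56 mm
side 49 mad 0.0009 tilt ex -1.86 lat 3.74 tip-bore ex 0.96 ey -7.11 mm
```

Sliding freely at 40 mm depth; continue.

arm_command(
  targets=[
    [0,0,0,0,0.15,0.26,1.5],
    [0,0,0,0,0.15,0.26,1.5],
    [0,0,0,0,0.15,0.26,1.5],
    [0,0,0,0,0.15,0.26,1.5],
    [0,0,0,0,0,0,1.5],
  ],
)

```text
time_s: 28.0
position: [0.6145, 0.0315, 0.1486]
tcp_rot: [-150.1, 0.0, -18.6]
wrist_force: [-0.9, -0.6, -3.5]
width: 0.0204
```

arm_command(
  targets=[
    [0,0,0,0,0.15,0.26,1.5],
    [0,0,0,0,0.15,0.26,1.5],
    [0,0,0,0,0.15,0.26,1.5],
    [0,0,0,0,0.15,0.26,1.5],
    [0,0,0,0,0,0,1.5],
  ],
)

```text
time_s: 28.62
position: [0.6145, 0.0315, 0.1366]
tcp_rot: [-150.1, 0.0, -18.6]
wrist_force: [-0.3, 0.8, -3.0]
width: 0.0203
```

arm_command(
  targets=[
    [0,0,0,0,0.15,0.26,1.5],
    [0,0,0,0,0.15,0.26,1.5],
    [0,0,0,0,0.1,0.17,1.5],
    [0,0,0,0,0,0,1.5],
  ],
)

```text
time_s: 29.12
position: [0.6146, 0.0315, 0.1287]
tcp_rot: [-150.1, 0.0, -18.6]
wrist_force: [0.0, -0.2, -3.1]
width: 0.0205
```

```bash
python3 st.py 0 0 -1.5 0 1
```

```text
F [ 0.  -0.2 -3.1] tip ex -1.4 ey -0.1 z -71.8 th 0.09 lat -0.03
1 rows
[[0.0, 0.0, 0.0, 0.0, 0.07, 0.13, 1.5]]
```

arm_command(
  targets=[
    [0,0,0,0,0.08,0.13,1.5],
    [0,0,0,0,0.07,0.13,1.5],
    [0,0,0,0,0.08,0.13,1.5],
    [0,0,0,0,0.07,0.13,1.5],
    [0,0,0,0,0,0,1.5],
  ],
)

```text
time_s: 29.75
position: [0.6146, 0.0315, 0.1228]
tcp_rot: [-150.1, 0.0, -18.6]
wrist_force: [-0.7, -0.2, -3.5]
width: 0.0205
```

arm_command(
  targets=[
    [0,0,0,0,0.07,0.13,1.5],
    [0,0,0,0,0,0,1.5],
  ],
)

```text
time_s: 30.0
position: [0.6146, 0.0315, 0.1213]
tcp_rot: [-150.1, 0.0, -18.6]
wrist_force: [-0.4, -1.2, -2.5]
width: 0.0206
```

arm_command(
  targets=[
    [0,0,0,0,0.07,0.13,1.5],
    [0,0,0,0,0,0,1.5],
  ],
)

```text
time_s: 30.25
position: [0.615, 0.0315, 0.1208]
tcp_rot: [-150.0, -0.0, -18.6]
wrist_force: [-5.3, -3.2, 8.1]
width: 0.0203
```

arm_command(
  targets=[
    [0,0,0,0,0,0,1.5],
    [0,0,0,0,-0.03,-0.06,1.5],
    [0,0,0,0,0,0,4],
    [0,0,0,0,0,0,6],
    [0,0,0,0,0,0,6.5],
    [0,0,0,0,0,0,6.5],
  ],
)

```text
time_s: 31.0
position: [0.6147, 0.0315, 0.1206]
tcp_rot: [-150.1, 0.0, -18.6]
wrist_force: [-0.6, 0.4, 0.3]
width: 0.0649
```

arm_command(
  targets=[
    [0,0,0,0,0,-1.5,6.5],
    [0,0,0,0,0,-3,6.5],
    [0,0,0,0,0,-4,6.5],
    [0,0,0,0,0,-4,6.5],
    [0,0,0,0,0,-3,6.5],
    [0,0,0,0,0,0,6.5],
  ],
)

```text
time_s: 31.75
position: [0.5907, -0.0433, 0.2577]
tcp_rot: [-150.1, -0.2, -18.7]
wrist_force: [0.2, -0.1, -0.8]
width: 0.0647
```

Run:
```python
from h import *
np.set_printoptions(precision=4,suppress=True)
ob=ctrl.get_obs();print(ob['position'],ob['wrist_force'])
im,d,W,T,K=shot('scene');h=cv2.cvtColor(im,cv2.COLOR_RGB2HSV).astype(int)
v,u=np.mgrid[:420,:560]
o=(h[...,0]<14)&(h[...,1]>150)&(u>290)&(u<335)&(v>170)&(v<250)&(d>0)
P=W[o];print('grip z',np.percentile(P[:,2],[2,98]),'xy',np.median(P,0))
g=cv2.resize(im[150:280,250:390],None,fx=5,fy=5,interpolation=cv2.INTER_CUBIC)[:600];
from axis import cyl
x,e=cyl(P,.011,np.array([.613,.0265,.128]),ez);print('axis',x[:2],'tilt deg',np.degrees(np.arctan(x[2:])),e)
cv2.imwrite('pics/f.png',g[:,:,::-1])
```

```text
[ 0.5907 -0.0433  0.2577] [ 0.2016 -0.1374 -0.7999]
grip z [0.1033 0.1539] xy [0.6204 0.02   0.1328]
axis [0.6123 0.024 ] tilt deg [-0.8271 -3.2337] 0.001295854127890247
```

View pics/f.png

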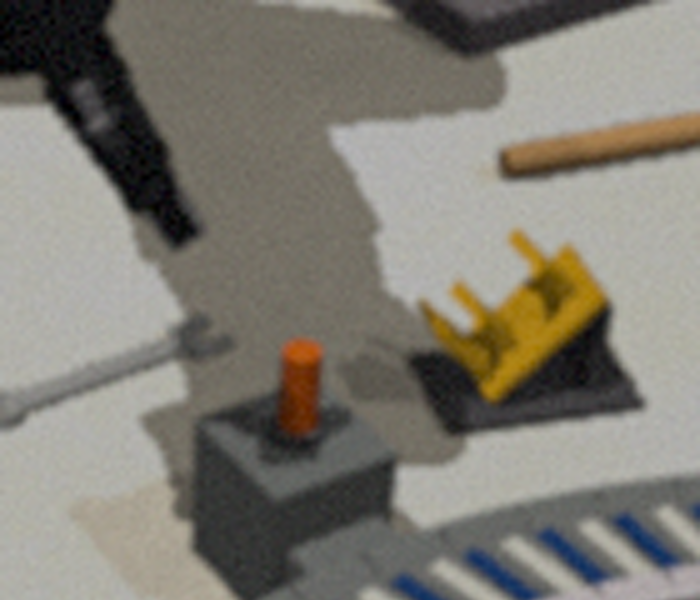

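```bash
python3 -c "
from rig import ctrl
print(ctrl.finish_job(),ctrl.get_obs()['time_s'])"
```

```text
the job is handed in; nothing more can be done
the job is handed in; nothing more can be done
```

The pin is in the lug with its collar down, released, and the job was handed in at about 32 s of the 69 s allowed. No verdict was reported.

- **Stand:** I took the pin from the cradle, pushed it against the stand's stop until it pressed back with about 10 N, and let go. The wrist camera then put it within about 1 mm of the proper seat.
- **Regrasp:** My first try at an angle, along the pin's axis, was out of reach at a joint limit. Nothing was touched, and I took the grip at 30° to the pin instead.
- **Tilted start:** I started the pin about 12° (0.21 rad) tilted, with the tip centre 3–5 mm below the bore's mouth and about 1.5–3 mm off its axis. Contact with the rim was felt at about 7 N.
- **Sliding home:** I straightened it and it slid down freely until the collar landed, at about 11 N over the free weight. The highest wrist force seen was about 11 N.

**Last checks:** The grip spans z = 103–154 mm, against 103–153 mm when fully home, and the gripper is well clear.

**Checks that disagreed:**
- A cylinder fit to the few grip points in the last picture gave about 3° of tilt and 3.5 mm off the bore. I put this down to noise: the 0.8 mm radial clearance does not allow it with the collar down, and the picture shows the pin upright.
- The side camera's pin positions were up to about 4 mm off the others while the pin stood clear, and more once little of it showed. I did not use them.

I did not measure the bystanders again at the end. No contact with any was felt, and the hammer and wrench looked undisturbed in the last picture.

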